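# Layer drive cases and power bricks in the sloped rack

## Robot

A 7-joint arm with a two-finger parallel gripper is mounted at the origin on a cart in front of the work surface, level with it; the furniture and walls round the work are solid. World frame = base frame: x ahead of the robot, y to its left, z up, the work surface at z = 0. Lengths are in m, angles in rad, forces in N, time in s.
With the tool pointing down it reaches from about 0.4 to 0.9 m from the base axis. Payload 5.5 kg.
Tool frame: the origin (TCP) lies midway between the tips of the shut fingers; the grasp point (between the pads) lies 19 mm behind it; z points along the fingers, y is the line along which they close (so a half turn about z gives the same grasp; the last joint's range is limited). The gripper opens to 85 mm and grips with 20 to 120 N. Pads are 22 mm wide; open, the fingers measure 114 mm over their backs; the gripper's body (76 mm by 85 mm) begins 54 mm behind the grasp point. The pads swing forward as they close: fully open they stand 13 mm farther back than shut.
Start: joints at [1.365, 0.501, -0.427, 1.55, 0.221, 1.138, -0.21], TCP at [0.294, -0.58, 0.231] pointing down, gripper open.
Joint ranges: [-2.88, 2.88], [-0.31, 2.03], [-1.54, 1.56], [0.2, 2.42], [-1.41, 4.55], [0.19, 2.02], [-2.57, 2.57]. Speed limits (rad/s): [2.57, 2.57, 3.14, 3.14, 3.14, 3.14, 3.14].

## Interface

Orientations are given as [roll, pitch, yaw] about the fixed x, y, z axes, in that order (R = Rz(yaw) Ry(pitch) Rx(roll)).
In Python, from rig import sense, grab_frame, sign_off, spot_in, silhouettes gives the robot as it stands.
- The arm moves only by the tool jog_arm, never from a script. Its argument "plan" is a list that holds one entry, the list of rows, each a list of 7 numbers: the closure, from -1 (fully open) to 1 (shut), so that 0 is half open, then the shift along the tool's x, y, z in m, then the turn, a rotation vector about the tool's x, y, z in degrees. A call has 1 to 10 rows; each row shifts and turns the commanded pose from where the row before left it, along the tool's axes as they then stand; what a row does not reach is not made up. A row lasts 1/10 s, in which the tool goes at most 50 mm and 8.59 degrees, less where a joint would pass 70% of its speed; a pose out of reach is approached as far as the arm can. A call with a gripper value outside its range is refused whole. The fingers move at their own pace and stop on an object; the grip force is fixed at half the most. Time passes only in rows, so rows that do not move let the fingers close. It gives the time, the measured TCP pose, the force, the opening and the grip force at its end, in the units of the state.
- sense(): the state, without advancing time (a new reading comes with each control period).
- grab_frame(name): name is "scene" or "top" or "wrist"; returns a dict with "img" (480x640x3 uint8, red, green, blue), "K" (3x3 intrinsics, pixels), "dist" ([k1, k2, p1, p2, k3] as OpenCV has them; the pictures are not rectified), "T" (4x4, takes a point from camera to world coordinates); the wrist camera has in their place "tool_from_camera" (4x4, takes a point from camera to tool coordinates, whose origin is the TCP and whose axes are the flange's). Camera axes: x right, y up, looking along -z (the intrinsics and any distortion apply to the point x, -y, -z); pixel columns grow to the right and rows downward; lengths in m; the calibration is good to about 2 mm. A picture is of the moment at which its call begins: read the wrist's pose just before it. There is no depth.
- sign_off(): hands the job in; it is judged then, once.
Trained networks look in the newest picture that a camera, given by its name, has taken for a name from the list of things; names that differ only in an ending like _2 or _b are one class to them, and where a whole thing is asked for, a point or a joint stands for the part that bears it (a point fixed in the world has none). Each returns a list of dicts, best first, with "confidence" (0 to 1); they miss things now and then, are a little off and sometimes report something else, mostly with a low value. They report only what shows in the picture. A call takes as long as a camera call.
- spot_in(camera, query): "position" ([column, row] in pixels, amid what is visible of it).
- silhouettes(camera, query): "mask" (480x640 bool, what is visible of it) and "position" ([column, row] in pixels, amid what is visible of it).
The state is a dict: "time_s": time; "joint_pos": joint angles; "qd": joint speeds; "effort": joint torques, N m; "tcp_pos": TCP position; "orientation": TCP orientation; "wrist_force": force on the tool from outside, world axes, zero at the start; "wrist_torque": the same for the moment, N m; "grip_width": opening from 0.0 (shut) to 1.0 (fully open); "gripper_force": force on a finger pad.
Only numpy, scipy, OpenCV 4.12 (cv2) and the standard library are available. Lean on these libraries where they do the work, as an engineer would, in place of code of your own. Each camera call takes 0.05 s, during which the arm holds its last target. There are 200 camera calls.

## Task

Load the sloped rack. Swing its hasp off the catch and fully open, lay every drive case crosswise on the sloping floor to slide down and close up against the stop, lay the separator sheet flat over them, rib at the upper end and lower edge against the stop, and let every power brick slide down crosswise on the sheet to close up against the stop too. Last, swing the hasp back over onto its catch; do not knock over or push about the flux tub or the bottle.

Things in the scene. Friction and masses are not known exactly. Their poses are not given: they have to be found in the camera images.
- channel: open metal channel of the rack, fixed, sloping 30 degrees down toward the robot. Origin: on the sloping floor where it meets the stop, mid-width, 26 mm over the bench; x points up the slope along the floor, y across to the left, z square off the floor. Inside 132 mm wide (y -66 to 66); side walls 45 mm high, 5 mm thick; stop 52 mm high (x -5 to 0)
- channel_upper_end (a point): middle of the floor's upper, open end, 250 mm up the slope from the stop. The floor, walls, stop and the separator are slick: on this slope whatever is let go lying on them slides down by itself to the stop or to the thing before it; a part let go askew can jam between the walls
- catch (a point): foot of the hasp's catch, a wire loop (to 82 mm off the floor) on a post outside the right wall, in the channel frame at 30, -75, 66 mm; the post and the like hinge post outside the left wall are 66 mm high, x 19 to 41 mm, out to y +-79 mm
- hasp (a joint): angle of the steel hasp, rad: 0 = lying across the channel on the catch (closed, underside 67 mm off the floor; it starts there or a little raised and falls shut), grows as it swings up and out to the left; 1.57 = standing square off the floor, 1.9 = its open end stop. It moves easily and falls shut or open by its own weight either side of about 1.57
- hasp_hinge (a point): middle of the hasp's hinge line, which runs along the channel's x, at 30, 75, 70 mm in the channel frame. The hasp is a slotted flat bar, 26 mm wide (channel x 17 to 43), 5 mm thick, reaching 172 mm from this line
- hasp_tip (a point): place to take the hasp: on its mid-plane, 145 mm from its hinge line and 27 mm short of its free end; the bar is 26 mm wide here, its sides free
- separator: grey plastic separator sheet, 180 (x) x 116 (y) x 4 (z) mm, about 0.07 kg, slick; origin at the centre of its underside, z up. Across its +x end, on top, runs the rib
- separator_rib (a point): middle of the top of the separator's grip rib, a bar 10 mm (along the sheet's x) x 60 mm (y) that stands 22 mm above the sheet (its top 26 mm above the sheet's underside); 85 mm toward +x from the sheet's centre, flush with its end
- case_0: black external drive case, a flat box 63 (x) x 112 (y) x 24 (z) mm, about 0.19 kg; origin at the centre of its underside, z up from it. None if absent
- case_1: black external drive case, a flat box 63 (x) x 112 (y) x 24 (z) mm, about 0.19 kg; origin at the centre of its underside, z up from it. None if absent
- case_2: black external drive case, a flat box 63 (x) x 112 (y) x 24 (z) mm, about 0.19 kg; origin at the centre of its underside, z up from it. None if absent
- brick_0: black laptop power brick with its lead coiled on it, a thicker, narrower box 50 (x) x 108 (y) x 31 (z) mm, about 0.24 kg; origin at the centre of its underside, z up from it. None if absent
- brick_1: black laptop power brick with its lead coiled on it, a thicker, narrower box 50 (x) x 108 (y) x 31 (z) mm, about 0.24 kg; origin at the centre of its underside, z up from it. None if absent
- tub: small round flux tub, 47 mm across and 29 mm high, to be left alone; origin at the centre of its underside
- bottle: white bottle, 65 mm across and 124 mm high, to be left alone; origin at the centre of its underside

How it is judged:
By the outcome, as a careful person would: the job done as asked, in the order asked, and still so for the second after the job is handed in, with the robot touching nothing.
Of case_0, case_1, case_2 only 2 to 3 are there at a start; the rules pass over those that are not, and their reading is None.
Of brick_0, brick_1 only 1 to 2 are there at a start; the rules pass over those that are not, and their reading is None.
At some moment in a run one of case_0, case_1, case_2, brick_0, brick_1 may be knocked a few centimetres aside while the robot is not near it.
It also fails if it takes over 208 s, if anything falls off the work surface, if the arm or the gripper's body presses on something with over 40 N, if the wrist force passes 120 N, or if a joint passes its speed limit or range.

## Working session

There is one attempt and no reset: what is moved stays moved. The work goes in short steps, Python scripts to look and compute and a tool call to move; the robot and the scene stay as the last step left them, time stands still between calls to the robot, and variables do not carry over. Pictures are saved under pics/ and viewed, at most 14 in all, crops included, and the job is handed in when it is done.

Besides the shell and the picture viewer there is one more tool, called after "Request:" as a command line: name --argument value ..., lists and objects as JSON in quotes. jog_arm: Moves the arm, as the interface text tells. Its arguments: {"type":"object","properties":{"plan":{"type":"array","items":{"type":"array","items":{"type":"array","items":{"type":"number"}}}}},"required":["plan"]}

```bash
ls; mkdir -p pics; python3 - <<'E'
from rig import *
import cv2,numpy as np
s=sense();print({k:np.round(v,3) for k,v in s.items()})
for c in("scene","top"):
    f=grab_frame(c);cv2.imwrite(f"pics/{c}0.png",f["img"][...,::-1])
    print(c,f["K"],f["dist"],np.round(f["T"],3))
    for q in("channel","hasp","separator","case_0","brick_0","tub","bottle","hasp_tip","separator_rib","channel_upper_end"):
        print(q,[(np.round(d["position"]),round(d["confidence"],2)) for d in spot_in(c,q)])
E
```

```text
pics
{'time_s': np.float64(0.0), 'joint_pos': array([ 1.365,  0.502, -0.427,  1.551,  0.221,  1.138, -0.21 ]), 'qd': array([ 0.001,  0.001,  0.   ,  0.001, -0.   , -0.002, -0.003]), 'effort': array([-0.0000e+00, -5.6952e+01, -5.8160e+00, -2.8095e+01,  1.1000e-02,
        1.2000e-02,  0.0000e+00]), 'tcp_pos': array([ 0.293, -0.579,  0.23 ]), 'orientation': array([-3.14 , -0.   ,  0.469]), 'wrist_force': array([-0.043, -0.132,  0.942]), 'wrist_torque': array([ 0.022,  0.029, -0.026]), 'gripper_force': np.float64(0.0), 'grip_width': np.float64(0.999)}
scene [[452.14282532   0.         310.94033002]
 [  0.         452.14282532 241.48608465]
 [  0.           0.           1.        ]] [0.03951466 0.         0.         0.         0.        ] [[-0.768  0.458 -0.448  0.117]
 [-0.641 -0.564  0.521  0.548]
 [-0.013  0.687  0.727  0.794]
 [ 0.     0.     0.     1.   ]]
channel [(array([247., 297.]), 0.62)]
hasp [(array([288., 321.]), 0.77)]
separator [(array([361., 287.]), 0.84), (array([335., 209.]), 0.26)]
case_0 [(array([299., 242.]), 0.88), (array([336., 211.]), 0.76), (array([384., 194.]), 
[... 544 characters left out ...]
75  0.997  1.122]
 [ 0.     0.     0.     1.   ]]
channel [(array([226., 223.]), 0.92)]
hasp [(array([228., 274.]), 0.86), (array([390., 198.]), 0.35)]
separator [(array([328., 283.]), 0.86)]
case_0 [(array([330., 199.]), 0.79), (array([447., 224.]), 0.78), (array([393., 197.]), 0.75)]
brick_0 [(array([447., 289.]), 0.63), (array([391., 200.]), 0.15)]
tub [(array([443., 292.]), 0.71), (array([226., 225.]), 0.22)]
bottle [(array([295., 149.]), 0.93), (array([227., 226.]), 0.48)]
hasp_tip [(array([237., 274.]), 0.85), (array([388., 199.]), 0.35), (array([229., 222.]), 0.19)]
separator_rib [(array([326., 285.]), 0.67)]
channel_upper_end [(array([226., 228.]), 0.61), (array([447., 225.]), 0.36)]
```

View pics/top0.png

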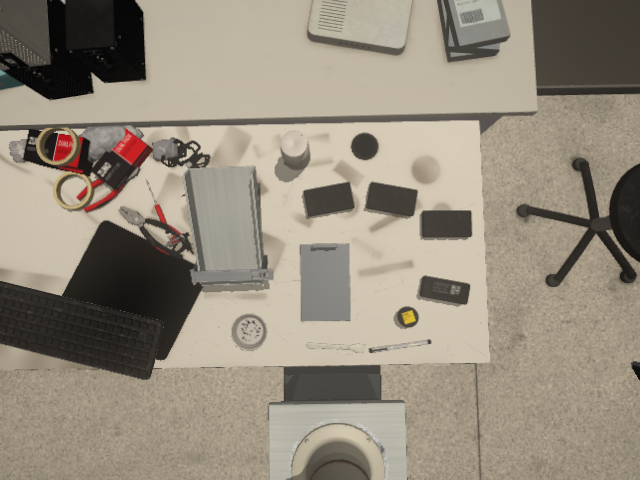

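View pics/scene0.png

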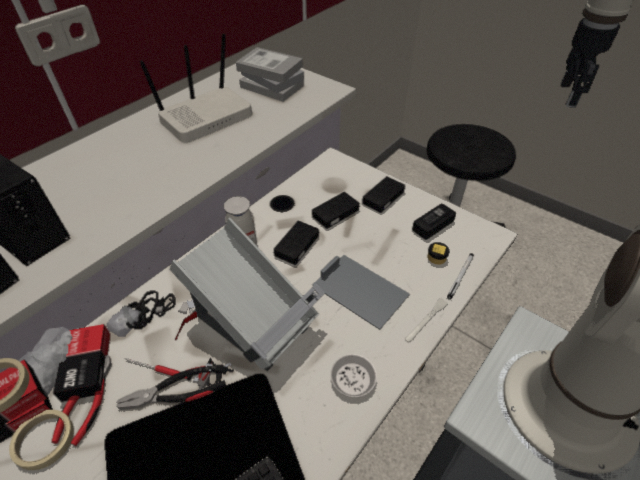

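```bash
cat > h.py <<'E'
from rig import *
import cv2,numpy as np
from scipy.optimize import minimize
from scipy.spatial.transform import Rotation as Ro
def frame(c):
    s=sense() if c=="wrist" else None
    f=grab_frame(c)
    if s is not None:
        T=np.eye(4);T[:3,:3]=Ro.from_euler("xyz",s["orientation"]).as_matrix();T[:3,3]=s["tcp_pos"];f["T"]=T@f["tool_from_camera"]
    f["K"]=np.array(f["K"]);f["dist"]=np.array(f["dist"],float);return f
def proj(f,P):
    Ti=np.linalg.inv(f["T"]);p=np.asarray(P,float).reshape(-1,3)@Ti[:3,:3].T+Ti[:3,3]
    return cv2.projectPoints(p*[1,-1,-1],np.zeros(3),np.zeros(3),f["K"],f["dist"])[0][:,0]
def unproj(f,px,z):
    u=cv2.undistortPoints(np.array(px,float).reshape(-1,1,2),f["K"],f["dist"])[:,0]
    d=np.c_[u[:,0],-u[:,1],-np.ones(len(u))]@f["T"][:3,:3].T;o=f["T"][:3,3]
    return o+d*((z-o[2])/d[:,2])[:,None]
def box(x0,x1,y0,y1,z0,z1):return np.array([[x,y,z] for x in(x0,x1) for y in(y0,y1) for z in(z0,z1)])
def rend(f,parts):
    m=np.zeros((480,640),np.uint8)
    for P in parts:
        cv2.fillConvexPoly(m,cv2.convexHull((proj(f,P)*16).round().astype(np.int32)),1,shift=4)
    return m>0
def pose(v,z=0,tilt=0):  # v=x,y,yaw
    T=np.eye(4);T[:3,:3]=Ro.from_euler("ZY",[v[2],-tilt]).as_matrix();T[:3,3]=[v[0],v[1],z];return T
def fit(views,parts,v0,z=0,tilt=0):
    def loss(v):
        T=pose(v,z,tilt);W=[P@T[:3,:3].T+T[:3,3] for P in parts];L=0
        for f,m in views:
            r=rend(f,W);L+=1-(r&m).sum()/max(1,(r|m).sum())
        return L/len(views)
    best=None
    for _ in range(2):
        v=v0 if best is None else best.x
        sx=np.array([v,v+[.015,0,0],v+[0,.015,0],v+[0,0,.15]])
        best=minimize(loss,v,method="Nelder-Mead",options=dict(initial_simplex=sx,xatol=1e-4,fatol=1e-4))
    return best.x,1-best.fun
CASE=[box(-.0315,.0315,-.056,.056,0,.024)];BRICK=[box(-.025,.025,-.054,.054,0,.031)]
SEP=[box(-.09,.09,-.058,.058,0,.004),box(.08,.09,-.03,.03,0,.026)]
def tf(T,p):return T[:3,:3]@np.array(p)+T[:3,3]
E
cat > a.py <<'E'
from h import *
F={c:frame(c) for c in("top","scene")}
def init(m,z):
    r=cv2.minAreaRect(np.argwhere(m)[:,::-1].astype(np.float32))
    b=cv2.boxPoints(r);W=unproj(F["top"],b,z);e=[W[1]-W[0],W[2]-W[1]]
    l=max(e,key=np.linalg.norm);return np.array([*W.mean(0)[:2],np.arctan2(l[1],l[0])]),[np.round(np.linalg.norm(k),3) for k in e]
for q,P,z in(("case_0",CASE,.024),("brick_0",BRICK,.031),("separator",SEP,.004)):
    S=silhouettes("scene",q)
    for d in silhouettes("top",q):
        if d["confidence"]<.4:continue
        m=d["mask"];v,e=init(m,z)
        v[2]-=np.pi/2 if q!="separator" else 0
        r=fit([(F["top"],m)],P,v,0)
        pp=proj(F["scene"],[[*r[0][:2],z]])[0]
        S2=[t["mask"] for t in S if np.hypot(*(t["position"]-pp))<25]
        r2=fit([(F["top"],m)]+[(F["scene"],t) for t in S2[:1]],P,r[0])
        print(q,round(d["confidence"],2),np.round(d["position"]),e,np.round(r[0],3),round(r[1],2),"both",len(S2),np.round(r2[0],3),round(r2[1],2))
for q,z in(("tub",.029),("bottle",.124)):
    for d in silhouettes("top",q)[:2]:print(q,d["confidence"],d["position"],unproj(F["top"],d["position"],z))
m=silhouettes("top","channel")[0]["mask"];np.save("chm.npy",m)
print(m.sum(),unproj(F["top"],[[226,225]],.09))
a=np.radians(30)
CH=[box(-.005,.25,-.071,.071,-.004,0),box(-.005,.25,.066,.071,0,.045),box(-.005,.25,-.071,-.066,0,.045),box(-.005,0,-.071,.071,-.02,.052),box(.019,.041,.066,.079,0,.066),box(.019,.041,-.079,-.066,0,.066)]
HA=[box(.017,.043,-.097,.075,.067,.072)]
ms=silhouettes("scene","channel")[0]["mask"]
h=silhouettes("top","hasp")[0]["mask"]
for views in([(F["top"],m|h)],[(F["top"],m|h),(F["scene"],ms|silhouettes("scene","hasp")[0]["mask"])]):
    print("channel",fit(views,CH+HA,np.array([.33,.22,-.05]),.026,a))
im=F["top"]["img"].copy();im[m]=im[m]//2+[100,0,0];im[h]=im[h]//2+[0,0,120];cv2.imwrite("pics/m.png",cv2.resize(im[140:340,140:480],None,fx=2,fy=2)[...,::-1])
E
python3 a.py
```

```text
case_0 0.92 [329. 201.] [np.float64(0.113), np.float64(0.066)] [ 0.625  0.009 -2.962] 0.95 both 1 [ 0.625  0.009 -2.959] 0.92
case_0 0.74 [445. 221.] [np.float64(0.114), np.float64(0.061)] [ 0.562 -0.265 -3.153] 0.91 both 1 [ 0.562 -0.266 -3.156] 0.88
brick_0 0.83 [443. 291.] [np.float64(0.05), np.float64(0.11)] [ 0.408 -0.253 -3.344] 0.9 both 1 [ 0.408 -0.254 -3.297] 0.87
separator 0.76 [327. 284.] [np.float64(0.183), np.float64(0.118)] [ 0.429  0.02  -0.021] 0.98 both 1 [0.43  0.021 0.001] 0.96
tub 0.52 [410.2, 313.1] [[ 0.35659452 -0.17224032  0.029     ]]
tub 0.43 [233.5, 274.2] [[0.45229528 0.23200116 0.029     ]]
bottle 0.6 [293.2, 148.9] [[0.71882838 0.08445092 0.124     ]]
bottle 0.42 [327.4, 284.3] [[0.42840048 0.01653584 0.124     ]]
8555 [[0.5607105  0.23650103 0.09      ]]
channel (array([0.45961811, 0.23119342, 0.0094581 ]), np.float64(0.9762312878528169))
channel (array([0.46036489, 0.23075188, 0.01567569]), np.float64(0.9706316972951171))
```

View pics/m.png

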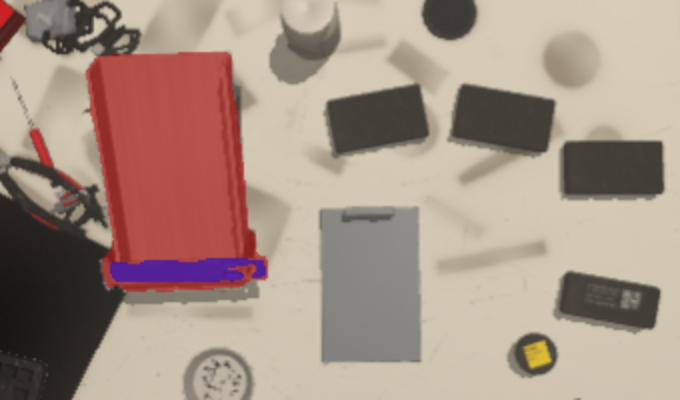

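```bash
cat > g.py <<'E'
from h import *
CH=pose([.460,.231,.012],.026,np.radians(30))
RC=CH[:3,:3]@np.array([[0,1,0],[1,0,0],[0,0,-1.]]) # tool axes: x=ch y, y=ch x, z=-ch z
def rel(target,R,label=""):
    s=sense();R0=Ro.from_euler("xyz",s["orientation"]).as_matrix()
    rv=Ro.from_matrix(R0.T@R).as_rotvec(degrees=True);d=np.array(target)-s["tcp_pos"]
    print(label,"t",round(float(s["time_s"]),1),"turn(tool0)",np.round(rv,1),"shift in tool0 mm",np.round(R0.T@d*1e3,1),"in final tool mm",np.round(R.T@d*1e3,1),"tcp",np.round(s["tcp_pos"],4),"w",round(float(s["grip_width"]),2))
def down(yaw):return Ro.from_euler("xyz",[np.pi,0,yaw]).as_matrix()
E
python3 - <<'E'
from g import *
print(tf(CH,[.03,-.07,.053]))
rel(tf(CH,[.03,-.07,.12]),down(np.pi/2+.012),"yawonly");rel(tf(CH,[.03,-.07,.12]),RC,"pre")
E
```

```text
[0.46032078 0.16099881 0.08689935]
yawonly t 1.8 turn(tool0) [  0.   -0.  -63.8] shift in tool0 mm [ 453.3 -600.4   86.4] in final tool mm [738.8 142.   86.4] tcp [ 0.2937 -0.5799  0.2313] w 1.0
pre t 1.8 turn(tool0) [-26.8  16.7 -62.3] shift in tool0 mm [ 453.3 -600.4   86.4] in final tool mm [738.8  79.7 145.8] tcp [ 0.2937 -0.5799  0.2313] w 1.0
```

Request:
jog_arm --plan '[[[-1, 0, 0, 0, 0, 0, -8], [-1, 0, 0, 0, 0, 0, -8], [-1, 0, 0, 0, 0, 0, -8], [-1, 0, 0, 0, 0, 0, -8], [-1, 0, 0, 0, 0, 0, -8], [-1, 0, 0, 0, 0, 0, -8], [-1, 0, 0, 0, 0, 0, -8], [-1, 0, 0, 0, 0, 0, -8], [-1, 0.03, 0.02, 0, 0, 0, 0], [-1, 0.04, 0.02, 0, 0, 0, 0]]]'

```text
time_s: 2.8
tcp_pos: [0.3316, -0.5107, 0.2309]
orientation: [3.141, 0.0, 1.581]
wrist_force: [0.6, 0.8, 0.1]
grip_width: 1.007
gripper_force: 0.0
```

Request:
jog_arm --plan '[[[-1, 0.045, 0.01, 0, 0, 0, 0], [-1, 0.045, 0.01, 0, 0, 0, 0], [-1, 0.045, 0.01, 0, 0, 0, 0], [-1, 0.045, 0.01, 0, 0, 0, 0], [-1, 0.045, 0, 0, 0, 0, 0], [-1, 0.045, 0, 0, 0, 0, 0], [-1, 0.045, 0, 0, 0, 0, 0], [-1, 0.045, 0, 0, 0, 0, 0], [-1, 0.045, 0, 0, 0, 0, 0], [-1, 0.045, 0, 0, 0, 0, 0]]]'

```text
time_s: 3.8
tcp_pos: [0.3657, -0.0571, 0.2315]
orientation: [3.141, 0.001, 1.586]
wrist_force: [1.7, 0.6, 0.3]
grip_width: 0.997
gripper_force: 0.0
```

Request:
jog_arm --plan '[[[-1, 0.04, 0, 0, -7.5, 0, 0], [-1, 0.04, 0, 0, -7.5, 0, 0], [-1, 0.04, 0, 0, -7.5, 0, 0], [-1, 0.03, 0, 0, -7.5, 0, 0], [-1, 0, 0, 0, 0, 0, 0], [-1, 0, 0, 0, 0, 0, 0]]]'

```text
time_s: 4.4
tcp_pos: [0.368, 0.0282, 0.2315]
orientation: [2.855, 0.025, 1.586]
wrist_force: [-0.2, -1.0, 0.8]
grip_width: 1.0
gripper_force: 0.0
```

```bash
python3 - <<'E'
from g import *
rel(tf(CH,[.03,-.07,.12]),RC,"pre")
print(np.round(sense()["joint_pos"],2))
f=frame("wrist");im=f["img"].copy()
for p in proj(f,[tf(CH,[x,y,z]) for x,y,z in((.017,-.097,.07),(.043,-.097,.07),(.043,.075,.07),(.017,.075,.07),(.03,-.07,.0695),(-.005,-.071,.052),(.25,-.071,.045))]):cv2.circle(im,tuple(p.astype(int)),4,(255,0,0),1)
cv2.imwrite("pics/w1.png",im[...,::-1])
E
```

```text
pre t 4.4 turn(tool0) [-13.6   1.2   0.7] shift in tool0 mm [133.6  34.8  97.2] in final tool mm [131.7   9.  105.2] tcp [0.368  0.0282 0.2315] w 1.0
[ 0.61 -0.29 -0.69  2.39 -0.22  0.71  0.08]
```

View pics/w1.png

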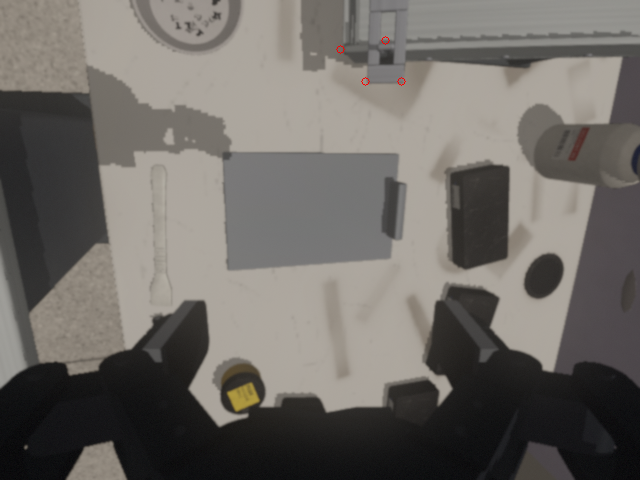

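```bash
cat >> g.py <<'E'
RH=down(np.pi/2+.012)@Ro.from_euler("y",50,degrees=True).as_matrix()
E
python3 - <<'E'
from g import *
rel(tf(CH,[.03,-.16,.06]),down(np.pi/2+.012),"pre");rel(tf(CH,[.03,-.16,.06]),RH,"pre")
E
```

```text
pre t 4.5 turn(tool0) [16.4  1.4  0.2] shift in tool0 mm [ 46.2  47.4 157.4] in final tool mm [ 42.8  90.  138.6] tcp [0.3684 0.027  0.2316] w 1.0
pre t 4.5 turn(tool0) [15.3 51.   7.4] shift in tool0 mm [ 46.2  47.4 157.4] in final tool mm [-78.7  90.  121.9] tcp [0.3684 0.027  0.2316] w 1.0
```

Request:
jog_arm --plan '[[[1, 0, 0, 0, 8, 1, 0], [1, 0, 0, 0, 8, 0, 0], [1, 0, 0, 0, 0, 7.5, 0], [1, 0, 0, 0, 0, 8, 0], [1, 0, 0, 0, 0, 8, 0], [1, 0, 0, 0, 0, 8, 0], [1, 0, 0, 0, 0, 8, 0], [1, 0, 0, 0, 0, 8, 0], [1, 0, 0.03, 0, 0, 3, 0], [1, 0, 0.03, 0, 0, 0, 0]]]'

```text
time_s: 5.45
tcp_pos: [0.4294, 0.0222, 0.2305]
orientation: [3.132, -0.88, 1.58]
wrist_force: [0.6, -0.7, 0.8]
grip_width: 0.002
gripper_force: 0.0
```

```bash
python3 - <<'E'
from g import *
rel(tf(CH,[.03,-.16,.06]),RH,"pre");print(np.round(sense()["joint_pos"],2))
E
```

```text
pre t 5.5 turn(tool0) [ 0.7 -0.4 -0.1] shift in tool0 mm [-75.1  27.7 125.2] in final tool mm [-74.2  29.  125.5] tcp [0.4294 0.0222 0.2305] w 0.0
[ 0.93  0.44 -0.54  2.03 -0.62  1.2   0.77]
```

Request:
jog_arm --plan '[[[1, -0.018, 0.007, 0.03, 0, 0, 0], [1, -0.018, 0.007, 0.03, 0, 0, 0], [1, -0.019, 0.007, 0.03, 0, 0, 0], [1, -0.019, 0.007, 0.035, 0, 0, 0], [1, 0, 0, 0, 0, 0, 0], [1, 0, 0, 0, 0, 0, 0]]]'

```text
time_s: 6.05
tcp_pos: [0.457, 0.0747, 0.0953]
orientation: [3.13, -0.878, 1.589]
wrist_force: [-0.6, -1.5, 0.6]
grip_width: -0.001
gripper_force: 0.0
```

```bash
python3 - <<'E'
from g import *
rel(tf(CH,[.03,-.096,.047]),RH,"hook")
M=RH.T@CH[:3,:3]
prev=np.array([.03,-.096,.047])
for th,r in((10,168),(20,163),(30,158),(40,152),(50,147),(60,142),(70,137),(80,133),(90,130),(100,130),(108,130)):
    t=np.radians(th);o=16
    p=np.array([30,75-r*np.cos(t)-o*np.sin(t),70+r*np.sin(t)-o*np.cos(t)])/1e3
    print(th,np.round(p,3),np.round(M@(p-prev),3),np.round(tf(CH,p),3));prev=p
E
```

```text
hook t 6.0 turn(tool0) [ 0.4 -0.3  0.2] shift in tool0 mm [27.9  7.1 55.1] in final tool mm [28.3  7.4 54.9] tcp [0.457  0.0747 0.0953] w -0.0
10 [ 0.03  -0.093  0.083] [ 0.026 -0.018 -0.018] [0.445 0.138 0.113]
20 [ 0.03  -0.084  0.111] [ 0.024 -0.014 -0.008] [0.432 0.147 0.137]
30 [ 0.03  -0.07   0.135] [ 0.025 -0.012 -0.003] [0.419 0.161 0.158]
40 [ 0.03  -0.052  0.155] [ 0.025 -0.01   0.003] [0.409 0.179 0.176]
50 [ 0.03  -0.032  0.172] [ 0.024 -0.008  0.006] [0.4   0.199 0.19 ]
60 [ 0.03  -0.01   0.185] [ 0.022 -0.006  0.01 ] [0.394 0.22  0.201]
70 [0.03  0.013 0.193] [ 0.02  -0.004  0.013] [0.389 0.243 0.208]
80 [0.03  0.036 0.198] [ 0.018 -0.002  0.015] [0.386 0.266 0.213]
90 [0.03  0.059 0.2  ] [ 0.016 -0.001  0.017] [0.385 0.289 0.214]
100 [0.03  0.082 0.201] [ 0.015 -0.     0.017] [0.385 0.312 0.215]
108 [0.03  0.1   0.199] [0.01  0.001 0.015] [0.385 0.33  0.213]
```

Request:
jog_arm --plan '[[[1, 0.007, 0.002, 0.014, 0, 0, 0], [1, 0.007, 0.002, 0.014, 0, 0, 0], [1, 0.007, 0.002, 0.014, 0, 0, 0], [1, 0.007, 0.001, 0.013, 0, 0, 0], [1, 0, 0, 0, 0, 0, 0], [1, 0.013, -0.009, -0.009, 0, 0, 0], [1, 0.013, -0.009, -0.009, 0, 0, 0], [1, 0.012, -0.007, -0.004, 0, 0, 0], [1, 0.012, -0.007, -0.004, 0, 0, 0], [1, 0, 0, 0, 0, 0, 0]]]'

```text
time_s: 7.05
tcp_pos: [0.4295, 0.149, 0.1369]
orientation: [3.127, -0.873, 1.598]
wrist_force: [-0.6, -0.4, -0.9]
grip_width: 0.001
gripper_force: 0.1
```

```bash
python3 - <<'E'
from g import *
rel(tf(CH,[.03,-.084,.111]),RH,"20deg")
f=frame("scene");cv2.imwrite("pics/s2.png",f["img"][150:420,130:490][...,::-1])
E
```

```text
20deg t 7.0 turn(tool0) [ 0.1 -0.   0.6] shift in tool0 mm [-1.4  1.9 -2. ] in final tool mm [-1.4  1.9 -2. ] tcp [0.4295 0.149  0.1369] w 0.0
```

View pics/s2.png

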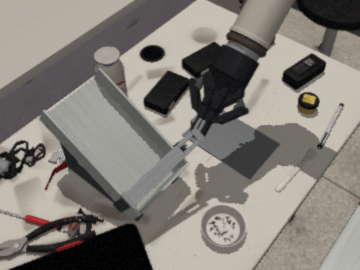

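Request:
jog_arm --plan '[[[1, 0.012, -0.006, -0.001, 0, 0, 0], [1, 0.012, -0.006, -0.001, 0, 0, 0], [1, 0.012, -0.005, 0.001, 0, 0, 0], [1, 0.012, -0.005, 0.001, 0, 0, 0], [1, 0.024, -0.008, 0.006, 0, 0, 0], [1, 0.022, -0.006, 0.01, 0, 0, 0], [1, 0.02, -0.004, 0.013, 0, 0, 0], [1, 0.018, -0.002, 0.015, 0, 0, 0], [1, 0, 0, 0, 0, 0, 0]]]'

```text
time_s: 8.0
tcp_pos: [0.3834, 0.2696, 0.21]
orientation: [3.128, -0.875, 1.602]
wrist_force: [-0.4, 0.1, -0.7]
grip_width: -0.005
gripper_force: 0.0
```

Request:
jog_arm --plan '[[[1, 0.008, 0, 0.008, 0, 0, 0], [1, 0.008, 0, 0.009, 0, 0, 0], [1, 0.008, 0, 0.008, 0, 0, 0], [1, 0.008, 0, 0.009, 0, 0, 0], [1, 0.008, 0, 0.011, 0, 0, 0], [1, 0, 0, 0, 0, 0, 0], [1, 0, 0, 0, 0, 0, 0]]]'

```text
time_s: 8.7
tcp_pos: [0.3845, 0.327, 0.2105]
orientation: [3.13, -0.875, 1.596]
wrist_force: [-0.3, -0.5, 0.0]
grip_width: 0.001
gripper_force: 0.0
```

```bash
python3 - <<'E'
from g import *
rel(tf(CH,[.03,.1,.199]),RH,"108deg")
f=frame("scene");cv2.imwrite("pics/s3.png",f["img"][150:420,130:490][...,::-1])
E
```

```text
108deg t 8.7 turn(tool0) [ 0.1 -0.1  0.5] shift in tool0 mm [4.1 0.9 0.5] in final tool mm [4.1 0.9 0.5] tcp [0.3845 0.327  0.2105] w 0.0
```

View pics/s3.png

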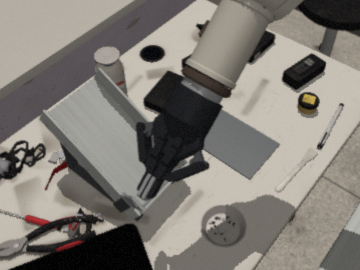

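Request:
jog_arm --plan '[[[1, -0.013, 0, -0.015, 0, 0, 0], [1, -0.025, 0, -0.03, 0, 0, 0], [1, -0.025, 0, -0.03, 0, 0, 0], [1, -0.025, 0, -0.03, 0, 0, 0], [-1, -0.025, 0, -0.03, 0, -8, 0], [-1, -0.025, 0, -0.03, 0, -8, 0], [-1, -0.025, 0, -0.03, 0, -8, 0], [-1, 0, 0, -0.02, 0, -8, 0], [-1, 0, 0, 0, 0, -8, 0], [-1, 0, 0, 0, 0, -8, 0]]]'

```text
time_s: 9.75
tcp_pos: [0.3899, 0.0641, 0.2465]
orientation: [3.128, -0.03, 1.582]
wrist_force: [-1.0, -0.8, -1.7]
grip_width: 0.993
gripper_force: 0.0
```

```bash
cat > look.py <<'E'
from g import *
import sys
def look(q,P,z,views=("top","scene"),thr=.3):
    F={c:frame(c) for c in views};S=silhouettes("scene",q) if "scene" in views else []
    out=[]
    for d in silhouettes("top",q):
        if d["confidence"]<thr:continue
        m=d["mask"];r=cv2.minAreaRect(np.argwhere(m)[:,::-1].astype(np.float32))
        W=unproj(F["top"],cv2.boxPoints(r),z);e=[W[1]-W[0],W[2]-W[1]];l=max(e,key=np.linalg.norm)
        v=np.array([*W.mean(0)[:2],np.arctan2(l[1],l[0])]);
        if q!="separator":v[2]-=np.pi/2
        v,s=fit([(F["top"],m)],P,v)
        v[2]=(v[2]+np.pi/2)%np.pi-np.pi/2
        pp=proj(F["scene"],[[*v[:2],z]])[0] if S else None
        S2=[t["mask"] for t in S if np.hypot(*(t["position"]-pp))<25] if S else []
        v2,s2=fit([(F["top"],m)]+[(F["scene"],t) for t in S2[:1]],P,v)
        print(q,round(d["confidence"],2),np.round(v,3),round(s,2),"|",len(S2),np.round(v2,3),round(s2,2))
    return F
E
python3 - <<'E'
from look import *
F=look("case_0",CASE,.024)
rel([.625,.009,.15],down(np.pi/2+.183),"abovecase")
cv2.imwrite("pics/t4.png",F["top"]["img"][120:350,150:500][...,::-1])
E
```

```text
case_0 0.86 [ 0.562 -0.264 -0.012] 0.92 | 1 [ 0.562 -0.265 -0.024] 0.55
case_0 0.71 [ 0.624 -0.14  -0.196] 0.94 | 1 [ 0.624 -0.14  -0.196] 0.82
abovecase t 9.9 turn(tool0) [ 0.6 -2.2 -9.5] shift in tool0 mm [-64.6 235.3  94. ] in final tool mm [-99.1 222.7  94.7] tcp [0.388  0.0659 0.2447] w 1.0
```

View pics/t4.png

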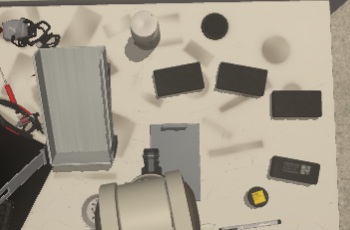

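Request:
jog_arm --plan '[[[-1, 0, 0, 0, 0, -2, -5], [-1, 0, 0, 0, 0, 0, -4.5], [-1, -0.02, 0.04, 0.02, 0, 0, 0], [-1, -0.02, 0.045, 0.02, 0, 0, 0], [-1, -0.02, 0.045, 0.02, 0, 0, 0], [-1, -0.02, 0.045, 0.02, 0, 0, 0], [-1, -0.019, 0.048, 0.015, 0, 0, 0], [-1, 0, 0, 0, 0, 0, 0], [-1, 0, 0, 0, 0, 0, 0]]]'

```text
time_s: 10.85
tcp_pos: [0.6129, 0.0085, 0.1527]
orientation: [3.139, -0.003, 1.748]
wrist_force: [0.5, 0.8, 1.1]
grip_width: 0.999
gripper_force: 0.0
```

```bash
python3 - <<'E'
from g import *
rel([.625,.009,-.004],down(np.pi/2+.183),"case");print(np.round(sense()["joint_pos"],2))
E
```

```text
case t 10.8 turn(tool0) [ 0.2 -0.2 -0.3] shift in tool0 mm [ -2.2  11.6 156.8] in final tool mm [ -1.7  12.  156.7] tcp [0.6129 0.0085 0.1527] w 1.0
[ 0.42  0.57 -0.65  1.71  0.4   0.99 -0.19]
```

Request:
jog_arm --plan '[[[-1, -0.002, 0.012, 0.03, 0, 0, 0], [-1, 0, 0, 0.04, 0, 0, 0], [-1, 0, 0, 0.04, 0, 0, 0], [-1, 0, 0, 0.03, 0, 0, 0], [-1, 0, 0, 0.016, 0, 0, 0], [-1, 0, 0, 0, 0, 0, 0], [1, 0, 0, 0, 0, 0, 0], [1, 0, 0, 0, 0, 0, 0], [1, 0, 0, 0, 0, 0, 0], [1, 0, 0, 0, 0, 0, 0]]]'

```text
time_s: 11.85
tcp_pos: [0.6298, 0.0118, 0.0032]
orientation: [3.128, 0.001, 1.751]
wrist_force: [-1.0, -1.6, 7.3]
grip_width: 0.71
gripper_force: 67.3
```

Request:
jog_arm --plan '[[[1, 0, 0, 0, 0, 0, 0], [1, 0, 0, 0, 0, 0, 0], [1, 0, 0, -0.02, 0, 0, 0], [1, 0, 0, -0.03, 0, 0, 0], [1, 0, 0, -0.04, 0, 0, 0], [1, 0, 0, -0.04, 0, 0, 0], [1, 0, 0, -0.04, 0, 0, 0], [1, 0, 0, -0.04, 0, 0, 0], [1, 0, 0, -0.04, 0, 0, 0], [1, 0, 0, 0, 0, 0, 0]]]'

```text
time_s: 12.85
tcp_pos: [0.6294, 0.0123, 0.2582]
orientation: [3.12, 0.002, 1.752]
wrist_force: [0.3, 0.9, -1.8]
grip_width: 0.709
gripper_force: 66.3
```

```bash
python3 - <<'E'
from g import *
s=sense();print(s["gripper_force"],s["wrist_force"])
rel(tf(CH,[.11,0,.08]),RC,"above ch 110");rel(tf(CH,[.11,0,.001]),RC,"at")
E
```

```text
66.25132083892822 [ 0.28033749  0.91518954 -1.81840828]
above ch 110 t 12.8 turn(tool0) [-28.7  -2.5   9.5] shift in tool0 mm [236.6 -75.1 105.8] in final tool mm [ 220.7 -150.5   37.7] tcp [0.6294 0.0123 0.2582] w 0.71
at t 12.8 turn(tool0) [-28.7  -2.5   9.5] shift in tool0 mm [230.1 -37.6 175.1] in final tool mm [ 220.7 -150.5  116.7] tcp [0.6294 0.0123 0.2582] w 0.71
```

Request:
jog_arm --plan '[[[1, 0, 0, 0, -7.2, -0.6, 2.4], [1, 0, 0, 0, -7.2, -0.6, 2.4], [1, 0, 0, 0, -7.2, -0.6, 2.4], [1, 0, 0, 0, -7.1, -0.7, 2.3], [1, 0.036, -0.025, 0.006, 0, 0, 0], [1, 0.037, -0.025, 0.006, 0, 0, 0], [1, 0.037, -0.025, 0.006, 0, 0, 0], [1, 0.037, -0.025, 0.006, 0, 0, 0], [1, 0.037, -0.025, 0.006, 0, 0, 0], [1, 0.037, -0.025, 0.006, 0, 0, 0]]]'

```text
time_s: 13.85
tcp_pos: [0.5109, 0.2285, 0.147]
orientation: [2.63, -0.001, 1.581]
wrist_force: [0.2, -0.9, -2.0]
grip_width: 0.708
gripper_force: 66.3
```

```bash
python3 - <<'E'
from g import *
rel(tf(CH,[.11,0,.006]),RC,"at");print(np.round(sense()["joint_pos"],2))
E
```

```text
at t 13.8 turn(tool0) [-0.7  0.  -0.1] shift in tool0 mm [ 3.1  6.3 73.3] in final tool mm [ 3.1  5.5 73.4] tcp [0.5109 0.2285 0.147 ] w 0.71
[-0.21  0.28 -0.5   2.24  1.13  0.48 -1.64]
```

Request:
jog_arm --plan '[[[1, 0.003, 0.006, 0.02, -0.7, 0, 0], [1, 0, 0, 0.025, 0, 0, 0], [1, 0, 0, 0.015, 0, 0, 0], [1, 0, 0, 0.006, 0, 0, 0], [1, 0, 0, 0, 0, 0, 0], [1, 0, 0, 0, 0, 0, 0]]]'

```text
time_s: 14.45
tcp_pos: [0.5498, 0.2311, 0.0935]
orientation: [2.618, -0.001, 1.581]
wrist_force: [0.1, -0.3, -1.7]
grip_width: 0.712
gripper_force: 66.2
```

```bash
python3 - <<'E'
from g import *
rel(tf(CH,[.11,0,.006]),RC,"at");print(np.round(sense()["joint_pos"],2),sense()["wrist_force"])
f=frame("wrist");cv2.imwrite("pics/w5.png",f["img"][...,::-1])
E
```

```text
at t 14.4 turn(tool0) [-0.   0.  -0.1] shift in tool0 mm [ 1.  -1.5  7.6] in final tool mm [ 1.  -1.5  7.6] tcp [0.5498 0.2311 0.0935] w 0.71
[-0.27  0.43 -0.4   2.2   1.42  0.45 -1.89] [ 0.1201876  -0.30550175 -1.67514372]
```

View pics/w5.png

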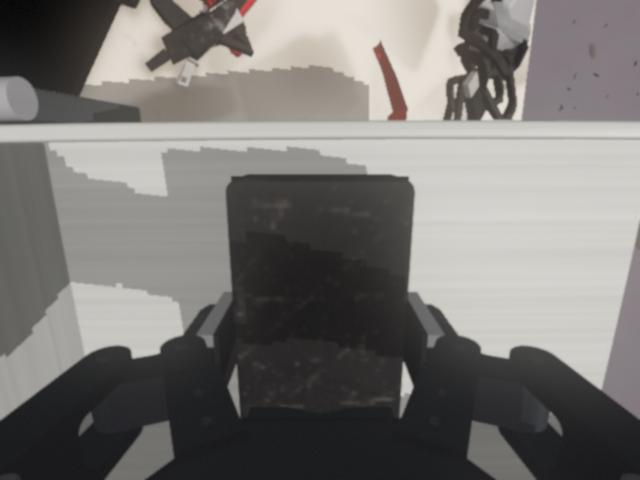

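Request:
jog_arm --plan '[[[1, 0, -0.01, 0, 0, 0, 0], [1, 0, -0.01, 0, 0, 0, 0], [1, 0, -0.01, 0.002, 0, 0, 0], [1, 0, 0, 0.004, 0, 0, 0], [1, 0, 0, 0.001, 0, 0, 0], [1, 0, 0, 0, 0, 0, 0]]]'

```text
time_s: 15.1
tcp_pos: [0.5285, 0.2308, 0.0727]
orientation: [2.617, -0.001, 1.58]
wrist_force: [-0.1, 0.3, -2.4]
grip_width: 0.709
gripper_force: 66.3
```

```bash
python3 - <<'E'
from g import *
rel(tf(CH,[.08,0,.006]),RC,"at");print(np.round(sense()["joint_pos"],2),sense()["wrist_force"])
E
```

```text
at t 15.1 turn(tool0) [ 0.   0.  -0.1] shift in tool0 mm [ 1.  -2.7  0.2] in final tool mm [ 1.  -2.7  0.2] tcp [0.5285 0.2308 0.0727] w 0.71
[-0.3   0.46 -0.39  2.25  1.56  0.46 -2.07] [-0.08890193  0.29127803 -2.38532196]
```

Request:
jog_arm --plan '[[[1, 0, 0, 0.002, 0, 0, 0], [1, 0, 0, 0, 0, 0, 0], [0, 0, 0, 0, 0, 0, 0], [-1, 0, 0, 0, 0, 0, 0], [-1, 0, 0, 0, 0, 0, 0], [-1, 0, 0, 0, 0, 0, 0], [-1, 0, 0, -0.01, 0, 0, 0], [-1, 0, 0, -0.02, 0, 0, 0], [-1, 0, 0, -0.02, 0, 0, 0], [-1, 0, 0, -0.02, 0, 0, 0]]]'

```text
time_s: 16.1
tcp_pos: [0.4933, 0.2304, 0.1317]
orientation: [2.618, -0.0, 1.581]
wrist_force: [0.2, -0.0, 1.0]
grip_width: 0.998
gripper_force: 0.0
```

Request:
jog_arm --plan '[[[-1, 0, 0.02, -0.02, 0, 0, 0], [-1, 0, 0.02, -0.02, 0, 0, 0], [-1, -0.02, 0.02, -0.02, 7.5, 0, 0], [-1, -0.03, 0.02, -0.02, 7.5, 0, 0], [-1, -0.04, 0.02, -0.02, 7.5, 0, 0], [-1, -0.045, 0.02, 0, 7.5, 0, 0], [-1, -0.045, 0, 0, 0, 0, 0], [-1, -0.045, 0, 0, 0, 0, 0], [-1, -0.045, 0, 0, 0, 0, 0], [-1, -0.045, 0, 0, 0, 0, 0]]]'

```text
time_s: 17.1
tcp_pos: [0.5428, -0.0544, 0.242]
orientation: [2.941, 0.038, 1.553]
wrist_force: [0.6, 0.2, -0.2]
grip_width: 0.999
gripper_force: 0.0
```

```bash
python3 - <<'E'
from look import *
F=look("case_0",CASE,.024)
rel([.624,-.14,.12],down(np.pi/2-.196),"abovecase B")
cv2.imwrite("pics/t6.png",F["top"]["img"][120:350,150:500][...,::-1])
E
```

```text
case_0 0.87 [ 0.624 -0.142 -0.169] 0.78 | 1 [ 0.624 -0.141 -0.207] 0.82
case_0 0.85 [0.482 0.236 0.04 ] 0.97 | 1 [0.483 0.236 0.04 ] 0.71
case_0 0.57 [ 0.563 -0.268  0.053] 0.85 | 1 [ 0.562 -0.269  0.033] 0.88
abovecase B t 17.3 turn(tool0) [11.6  1.1 10.2] shift in tool0 mm [-79.5  56.6 138.8] in final tool mm [-68.5  96.4 121.8] tcp [ 0.5428 -0.0541  0.2418] w 1.0
```

View pics/t6.png

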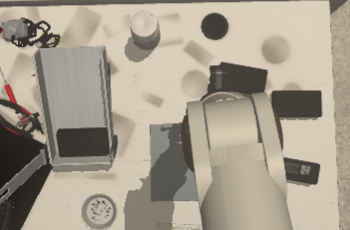

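Request:
jog_arm --plan '[[[-1, 0, 0, 0, 6, 0.5, 5], [-1, 0, 0, 0, 5.6, 0.6, 5.2], [-1, -0.023, 0.032, 0.03, 0, 0, 0], [-1, -0.023, 0.032, 0.03, 0, 0, 0], [-1, -0.023, 0.032, 0.03, 0, 0, 0], [-1, 0, 0, 0.02, 0, 0, 0], [-1, 0, 0, 0, 0, 0, 0]]]'

```text
time_s: 18.0
tcp_pos: [0.622, -0.1368, 0.1275]
orientation: [-3.135, -0.001, 1.379]
wrist_force: [-0.7, 1.0, 0.2]
grip_width: 1.0
gripper_force: 0.0
```

```bash
python3 - <<'E'
from g import *
rel([.624,-.14,.003],down(np.pi/2-.196),"case B")
f=frame("wrist");im=f["img"].copy()
T=pose([.624,-.14,-.196])
for p in proj(f,CASE[0]@T[:3,:3].T+T[:3,3]):cv2.circle(im,tuple(np.clip(p,0,600).astype(int)),3,(255,0,0),-1)
cv2.imwrite("pics/w7.png",im[...,::-1])
E
```

```text
case B t 18.0 turn(tool0) [-0.4 -0.   0.2] shift in tool0 mm [ -2.8   3.5 124.5] in final tool mm [ -2.7   2.6 124.5] tcp [ 0.622  -0.1368  0.1275] w 1.0
```

View pics/w7.png

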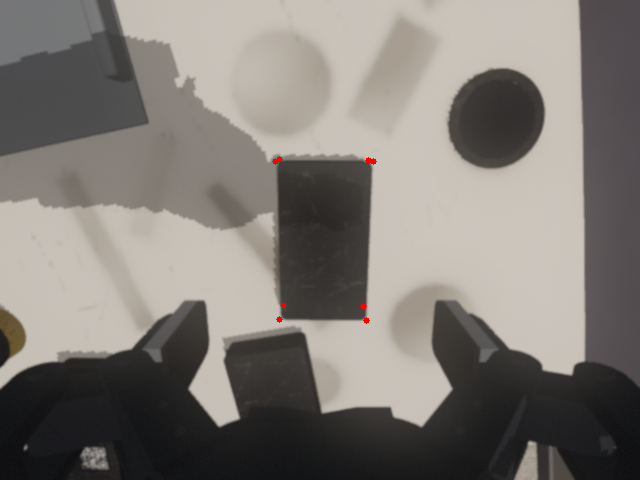

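Request:
jog_arm --plan '[[[-1, -0.003, 0.003, 0.03, 0, 0, 0], [-1, 0, 0, 0.035, 0, 0, 0], [-1, 0, 0, 0.035, 0, 0, 0], [-1, 0, 0, 0.024, 0, 0, 0], [-1, 0, 0, 0, 0, 0, 0], [1, 0, 0, 0, 0, 0, 0], [1, 0, 0, 0, 0, 0, 0], [1, 0, 0, 0, 0, 0, 0], [1, 0, 0, 0, 0, 0, 0], [1, 0, 0, 0, 0, 0, 0]]]'

```text
time_s: 19.05
tcp_pos: [0.6289, -0.1418, 0.0112]
orientation: [3.136, 0.0, 1.378]
wrist_force: [-0.7, 1.7, 7.7]
grip_width: 0.707
gripper_force: 65.9
```

Request:
jog_arm --plan '[[[1, 0, 0, 0, 0, 0, 0], [1, 0, 0, -0.02, 0, 0, 0], [1, 0, 0, -0.04, 0, 0, 0], [1, 0, 0, -0.045, 0, 0, 0], [1, 0, 0, -0.045, 0, 0, 0], [1, 0, 0, -0.045, 0, 0, 0], [1, 0, 0, -0.045, 0, 0, 0], [1, 0, 0, -0.01, 0, 0, 0], [1, 0, 0, 0, 0, 0, 0]]]'

```text
time_s: 19.95
tcp_pos: [0.628, -0.1423, 0.2618]
orientation: [3.134, 0.001, 1.377]
wrist_force: [0.8, 0.5, -2.9]
grip_width: 0.701
gripper_force: 65.9
```

```bash
python3 - <<'E'
from g import *
print(sense()["gripper_force"],sense()["wrist_force"])
rel(tf(CH,[.13,0,.08]),RC,"above ch 130")
E
```

```text
65.88449478149414 [ 0.7929021   0.54120857 -2.88761574]
above ch 130 t 19.9 turn(tool0) [-29.5   3.2 -11.5] shift in tool0 mm [ 348.9 -166.3   99.8] in final tool mm [ 375.2 -129.5   42.4] tcp [ 0.628  -0.1423  0.2618] w 0.7
```

Request:
jog_arm --plan '[[[1, 0, 0, 0, -7.4, 0.8, -2.9], [1, 0, 0, 0, -7.4, 0.8, -2.9], [1, 0, 0, 0, -7.4, 0.8, -2.9], [1, 0, 0, 0, -7.3, 0.8, -2.8], [1, 0.03, -0.01, 0, 0, 0, 0], [1, 0.04, -0.014, 0, 0, 0, 0], [1, 0.04, -0.014, 0, 0, 0, 0], [1, 0.04, -0.014, 0, 0, 0, 0], [1, 0.04, -0.014, 0, 0, 0, 0], [1, 0.04, -0.014, 0, 0, 0, 0]]]'

```text
time_s: 20.95
tcp_pos: [0.5518, 0.0864, 0.2167]
orientation: [2.628, -0.002, 1.583]
wrist_force: [1.5, 0.1, -1.9]
grip_width: 0.707
gripper_force: 66.0
```

Request:
jog_arm --plan '[[[1, 0.04, -0.014, 0, 0, 0, 0], [1, 0.04, -0.012, 0, 0, 0, 0], [1, 0.035, -0.012, 0.01, 0, 0, 0], [1, 0.03, -0.01, 0.02, 0, 0, 0], [1, 0, 0, 0.01, 0, 0, 0], [1, 0, 0, 0, 0, 0, 0]]]'

```text
time_s: 21.55
tcp_pos: [0.528, 0.2302, 0.1571]
orientation: [2.631, 0.0, 1.586]
wrist_force: [0.0, -1.1, -2.4]
grip_width: 0.703
gripper_force: 66.0
```

```bash
python3 - <<'E'
from g import *
print(np.round(sense()["joint_pos"],2),sense()["wrist_force"])
rel(tf(CH,[.13,0,.014]),RC,"at ch 130")
E
```

```text
[-0.2   0.28 -0.49  2.2   1.07  0.49 -1.55] [ 0.01031409 -1.09274387 -2.41310752]
at ch 130 t 21.6 turn(tool0) [-0.7 -0.1  0.2] shift in tool0 mm [ 1.5  6.4 65.4] in final tool mm [ 1.6  5.6 65.5] tcp [0.528  0.2302 0.1571] w 0.7
```

Request:
jog_arm --plan '[[[1, 0.002, 0.006, 0.02, -0.7, 0, 0], [1, 0, 0, 0.02, 0, 0, 0], [1, 0, 0, 0.015, 0, 0, 0], [1, 0, 0, 0.008, 0, 0, 0], [1, 0, 0, 0.004, 0, 0, 0], [1, 0, 0, 0.002, 0, 0, 0], [1, 0, 0, 0, 0, 0, 0]]]'

```text
time_s: 22.25
tcp_pos: [0.5704, 0.2322, 0.1041]
orientation: [2.613, -0.002, 1.583]
wrist_force: [0.8, -0.3, -1.8]
grip_width: 0.7
gripper_force: 66.0
```

Request:
jog_arm --plan '[[[0, 0, 0, 0, 0, 0, 0], [-1, 0, 0, 0, 0, 0, 0], [-1, 0, 0, 0, 0, 0, 0], [-1, 0, 0, 0, 0, 0, 0], [-1, 0, 0, -0.01, 0, 0, 0], [-1, 0, 0, -0.03, 0, 0, 0], [-1, 0, 0, -0.03, 0, 0, 0], [-1, 0, 0, -0.03, 0, 0, 0], [-1, 0, 0.01, -0.03, 0, 0, 0]]]'

```text
time_s: 23.15
tcp_pos: [0.5116, 0.2317, 0.2215]
orientation: [2.614, -0.001, 1.585]
wrist_force: [0.2, -1.2, 0.1]
grip_width: 0.997
gripper_force: 0.0
```

Request:
jog_arm --plan '[[[-1, -0.03, 0.01, -0.01, 7.5, 0, 0], [-1, -0.045, 0.01, 0, 7.5, 0, 0], [-1, -0.045, 0, 0, 7.5, 0, 0], [-1, -0.045, 0, 0, 7.5, 0, 0], [-1, -0.045, 0, 0, 0, 0, 0], [-1, -0.045, 0, 0, 0, 0, 0], [-1, -0.045, 0, 0, 0, 0, 0], [-1, -0.045, 0, 0, 0, 0, 0]]]'

```text
time_s: 23.95
tcp_pos: [0.5232, -0.0816, 0.2358]
orientation: [2.995, 0.023, 1.567]
wrist_force: [0.8, 1.1, 0.5]
grip_width: 0.998
gripper_force: 0.0
```

```bash
python3 - <<'E'
from look import *
F=look("case_0",CASE,.024,thr=.2)
rel([.562,-.265,.12],down(np.pi/2),"above C")
cv2.imwrite("pics/t8.png",F["top"]["img"][120:350,150:500][...,::-1])
E
```

```text
case_0 0.97 [0.477 0.236 0.11 ] 0.83 | 1 [0.481 0.233 0.031] 0.63
case_0 0.89 [ 0.563 -0.267 -0.048] 0.51 | 1 [ 0.562 -0.267 -0.034] 0.72
case_0 0.69 [0.541 0.246 0.056] 0.89 | 1 [0.541 0.246 0.055] 0.56
above C t 24.1 turn(tool0) [ 8.4  1.3 -0.3] shift in tool0 mm [-180.9   22.2  124.2] in final tool mm [-183.9   38.8  115.5] tcp [ 0.5232 -0.0811  0.2355] w 1.0
```

View pics/t8.png

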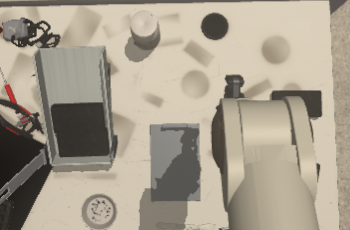

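Request:
jog_arm --plan '[[[-1, -0.03, 0, 0, 8, 1, 0], [-1, -0.04, 0.01, 0.01, 0, 0, 0], [-1, -0.04, 0.01, 0.025, 0, 0, 0], [-1, -0.04, 0.01, 0.035, 0, 0, 0], [-1, -0.034, 0.01, 0.035, 0, 0, 0], [-1, 0, 0, 0.01, 0, 0, 0], [-1, 0, 0, 0, 0, 0, 0]]]'

```text
time_s: 24.85
tcp_pos: [0.5617, -0.2594, 0.122]
orientation: [3.139, 0.002, 1.569]
wrist_force: [-0.0, 0.4, -0.0]
grip_width: 1.0
gripper_force: 0.0
```

```bash
python3 - <<'E'
from g import *
f=frame("wrist")
pp=proj(f,[[.562,-.265,.024]])[0]
ds=[d for d in silhouettes("wrist","case_0") if np.hypot(*(d["position"]-pp))<60]
print(pp,[(d["confidence"],d["position"]) for d in ds])
v=np.array([.562,-.265,-.02])
if ds: v,s=fit([(f,ds[0]["mask"])],CASE,v);print(v,s)
rel([*v[:2],.002],down(np.pi/2+v[2]),"C")
E
```

```text
[319.1891284  251.17502868] [(0.81, [321.4, 248.6])]
[ 0.56297089 -0.26739282 -0.02016166] 0.9655283713123749
C t 24.9 turn(tool0) [0.4 0.2 1.2] shift in tool0 mm [ -8.4  -1.9 123.4] in final tool mm [ -8.9  -0.8 123.3] tcp [ 0.564  -0.2585  0.1253] w 1.0
```

Request:
jog_arm --plan '[[[-1, -0.008, -0.001, 0.03, 0, 0, 1.2], [-1, 0, 0, 0.035, 0, 0, 0], [-1, 0, 0, 0.035, 0, 0, 0], [-1, 0, 0, 0.023, 0, 0, 0], [-1, 0, 0, 0, 0, 0, 0], [1, 0, 0, 0, 0, 0, 0], [1, 0, 0, 0, 0, 0, 0], [1, 0, 0, 0, 0, 0, 0], [1, 0, 0, 0, 0, 0, 0], [1, 0, 0, 0, 0, 0, 0]]]'

```text
time_s: 25.95
tcp_pos: [0.5652, -0.2702, 0.0049]
orientation: [3.13, 0.007, 1.548]
wrist_force: [-0.5, 1.4, 8.0]
grip_width: 0.705
gripper_force: 67.0
```

Request:
jog_arm --plan '[[[1, 0, 0, 0, 0, 0, 0], [1, 0, 0, -0.02, 0, 0, 0], [1, 0, 0, -0.04, 0, 0, 0], [1, 0, 0, -0.045, 0, 0, 0], [1, 0, 0, -0.045, 0, 0, 0], [1, 0, 0, -0.045, 0, 0, 0], [1, 0, 0, -0.045, 0, 0, 0], [1, 0, 0, -0.03, 0, 0, 0], [1, 0, 0, 0, 0, 0, 0]]]'

```text
time_s: 26.85
tcp_pos: [0.5641, -0.2695, 0.2793]
orientation: [3.124, 0.011, 1.548]
wrist_force: [0.5, -0.3, -1.5]
grip_width: 0.711
gripper_force: 66.1
```

```bash
python3 - <<'E'
from g import *
print(sense()["gripper_force"],sense()["wrist_force"])
rel(tf(CH,[.195,0,.08]),RC,"above ch 195")
E
```

```text
66.12027883529663 [ 0.5245392  -0.3189005  -1.51301185]
above ch 195 t 26.9 turn(tool0) [-29.    1.1  -1.8] shift in tool0 mm [503.4  11.7  81.3] in final tool mm [501.7 -16.6  90.3] tcp [ 0.5641 -0.2695  0.2793] w 0.71
```

Request:
jog_arm --plan '[[[1, 0, 0, 0, -7.3, 0.3, -0.5], [1, 0, 0, 0, -7.3, 0.3, -0.5], [1, 0, 0, 0, -7.3, 0.3, -0.4], [1, 0, 0, 0, -7.1, 0.3, -0.4], [1, 0.035, 0, 0, 0, 0, 0], [1, 0.045, 0, 0, 0, 0, 0], [1, 0.045, 0, 0, 0, 0, 0], [1, 0.045, 0, 0, 0, 0, 0], [1, 0.045, 0, 0, 0, 0, 0], [1, 0.045, 0, 0, 0, 0, 0]]]'

```text
time_s: 27.85
tcp_pos: [0.5566, -0.0071, 0.2734]
orientation: [2.629, -0.006, 1.583]
wrist_force: [0.5, 0.3, -1.0]
grip_width: 0.71
gripper_force: 66.1
```

Request:
jog_arm --plan '[[[1, 0.045, 0, 0, 0, 0, 0], [1, 0.045, 0, 0, 0, 0, 0], [1, 0.045, 0, 0, 0, 0, 0], [1, 0.045, -0.005, 0, 0, 0, 0], [1, 0.045, -0.01, 0.02, 0, 0, 0], [1, 0.02, 0, 0.03, 0, 0, 0], [1, 0, 0, 0.04, 0, 0, 0], [1, 0, 0, 0.01, 0, 0, 0], [1, 0, 0, 0, 0, 0, 0]]]'

```text
time_s: 28.75
tcp_pos: [0.589, 0.2268, 0.1812]
orientation: [2.636, -0.005, 1.583]
wrist_force: [-0.3, -0.0, -0.9]
grip_width: 0.71
gripper_force: 66.1
```

```bash
python3 - <<'E'
from g import *
print(np.round(sense()["joint_pos"],2),sense()["wrist_force"])
rel(tf(CH,[.195,0,.008]),RC,"at ch 195")
E
```

```text
[ 0.09  0.37 -0.75  2.06  1.05  0.59 -1.4 ] [-0.25022438 -0.00795209 -0.93662286]
at ch 195 t 28.8 turn(tool0) [-1.  -0.3 -0.1] shift in tool0 mm [ 5.5  6.9 61.8] in final tool mm [ 5.7  5.8 61.9] tcp [0.589  0.2268 0.1812] w 0.71
```

Request:
jog_arm --plan '[[[1, 0.006, 0.006, 0.015, -1, 0, 0], [1, 0, 0, 0.015, 0, 0, 0], [1, 0, 0, 0.015, 0, 0, 0], [1, 0, 0, 0.009, 0, 0, 0], [1, 0, 0, 0.004, 0, 0, 0], [1, 0, 0, 0.004, 0, 0, 0], [1, 0, 0, 0, 0, 0, 0]]]'

```text
time_s: 29.45
tcp_pos: [0.6266, 0.2341, 0.1337]
orientation: [2.613, -0.007, 1.583]
wrist_force: [-0.0, 0.2, -1.4]
grip_width: 0.708
gripper_force: 66.1
```

Request:
jog_arm --plan '[[[0, 0, 0, 0, 0, 0, 0], [-1, 0, 0, 0, 0, 0, 0], [-1, 0, 0, 0, 0, 0, 0], [-1, 0, 0, 0, 0, 0, 0], [-1, 0, 0, -0.01, 0, 0, 0], [-1, 0, 0, -0.03, 0, 0, 0], [-1, 0, 0, -0.03, 0, 0, 0], [-1, 0, 0, -0.03, 0, 0, 0], [-1, 0, 0, -0.03, 0, 0, 0]]]'

```text
time_s: 30.35
tcp_pos: [0.56, 0.2331, 0.2471]
orientation: [2.613, -0.006, 1.584]
wrist_force: [-0.7, -1.2, -0.1]
grip_width: 0.999
gripper_force: 0.0
```

Request:
jog_arm --plan '[[[0.4, -0.03, 0, 0, 7.5, 0, 0], [0.4, -0.04, 0, 0, 7.5, 0, 0], [0.4, -0.04, 0, 0, 7.5, 0, 0], [0.4, -0.04, 0, 0, 7.5, 0, 0], [0.4, -0.04, 0, 0, 0, 0, 0], [0.4, 0, 0, 0, 0, 0, 0]]]'

```text
time_s: 30.95
tcp_pos: [0.5647, 0.044, 0.2441]
orientation: [3.093, 0.003, 1.567]
wrist_force: [0.6, 0.4, -0.8]
grip_width: 0.299
gripper_force: 0.0
```

```bash
python3 - <<'E'
from look import *
F=look("case_0",CASE,.024,thr=.2)
look("separator",SEP,.004)
rel([.5145,.021,.12],down(np.pi/2),"above rib")
cv2.imwrite("pics/t9.png",F["top"]["img"][120:350,150:500][...,::-1])
E
```

```text
case_0 0.88 [0.478 0.236 0.049] 0.84 | 1 [0.481 0.234 0.008] 0.63
case_0 0.62 [ 0.536  0.245 -0.004] 0.88 | 1 [0.537 0.245 0.016] 0.54
case_0 0.6 [ 0.6    0.257 -0.013] 0.88 | 0 [ 0.6    0.257 -0.013] 0.88
separator 0.55 [ 0.396  0.392 -0.778] 0.18 | 0 [ 0.396  0.392 -0.778] 0.18
above rib t 31.4 turn(tool0) [2.9 0.1 0.6] shift in tool0 mm [-31.9 -55.4 122.7] in final tool mm [-32.5 -48.8 125.3] tcp [0.5633 0.0535 0.2453] w 0.3
```

View pics/t9.png

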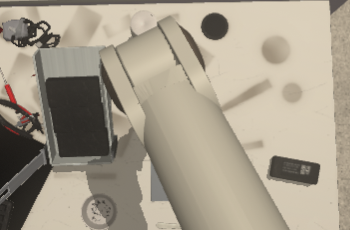

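Request:
jog_arm --plan '[[[0.4, -0.01, -0.02, 0.03, 2.9, 0, 0.5], [0.4, -0.01, -0.02, 0.03, 0, 0, 0], [0.4, -0.012, -0.01, 0.03, 0, 0, 0], [0.4, 0, 0, 0.02, 0, 0, 0], [0.4, 0, 0, 0, 0, 0, 0], [0.4, 0, 0, 0, 0, 0, 0]]]'

```text
time_s: 31.95
tcp_pos: [0.5155, 0.0208, 0.1345]
orientation: [3.142, 0.0, 1.571]
wrist_force: [1.0, 1.0, -0.8]
grip_width: 0.304
gripper_force: 0.0
```

```bash
python3 - <<'E'
from g import *
f=frame("wrist")
ds=silhouettes("wrist","separator")[:1];print(ds[0]["confidence"],ds[0]["position"])
v,s=fit([(f,ds[0]["mask"])],SEP,np.array([.43,.021,0]));print(v,s)
r=silhouettes("wrist","separator_rib");print([(d["confidence"],d["position"],d["mask"].sum()) for d in r[:2]])
T=pose(v);p=tf(T,[.085,0,0]);print(p, unproj(f,r[0]["position"],.026) if r else "")
rel([p[0],p[1],.007],down(np.pi/2+v[2]),"rib")
im=f["img"].copy()
for P in SEP:
  for q in proj(f,P@T[:3,:3].T+T[:3,3]):cv2.circle(im,tuple(np.clip(q,0,639).astype(int)),3,(255,0,0),-1)
cv2.imwrite("pics/w10.png",im[...,::-1])
E
```

```text
0.9 [208.5, 225.6]
[0.43111715 0.02063591 0.00189678] 0.9836936961878132
[(0.97, [207.5, 221.7], np.int64(35599))]
[0.516117   0.02079714 0.        ] [[0.43890412 0.0333633  0.026     ]]
rib t 32.1 turn(tool0) [ 0.1  0.  -0.1] shift in tool0 mm [  0.3  -0.7 128.4] in final tool mm [  0.2  -0.4 128.4] tcp [0.5165 0.0206 0.1354] w 0.3
```

View pics/w10.png

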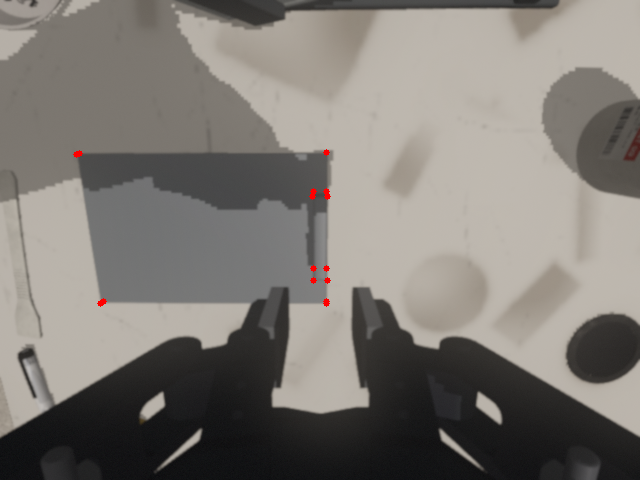

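Request:
jog_arm --plan '[[[0.4, 0, 0, 0.03, 0, 0, 0], [0.4, 0, 0, 0.035, 0, 0, 0], [0.4, 0, 0, 0.035, 0, 0, 0], [0.4, 0, 0, 0.02, 0, 0, 0], [0.4, 0, 0, 0.007, 0, 0, 0], [0.4, 0, 0, 0, 0, 0, 0], [1, 0, 0, 0, 0, 0, 0], [1, 0, 0, 0, 0, 0, 0], [1, 0, 0, 0, 0, 0, 0], [1, 0, 0, 0, 0, 0, 0]]]'

```text
time_s: 33.1
tcp_pos: [0.5165, 0.0198, 0.0085]
orientation: [3.139, 0.001, 1.569]
wrist_force: [-0.9, 0.9, 7.0]
grip_width: 0.103
gripper_force: 61.6
```

Request:
jog_arm --plan '[[[1, 0, 0, 0, 0, 0, 0], [1, 0, 0, -0.015, 0, 0, 0], [1, 0, 0, -0.03, 0, 0, 0], [1, 0, 0, -0.04, 0, 0, 0], [1, 0, 0, -0.045, 0, 0, 0], [1, 0, 0, -0.045, 0, 0, 0], [1, 0, 0, -0.045, 0, 0, 0], [1, 0, 0, -0.045, 0, 0, 0], [1, 0, 0, -0.03, 0, 0, 0], [1, 0, 0, 0, 0, 0, 0]]]'

```text
time_s: 34.1
tcp_pos: [0.5175, 0.0208, 0.3075]
orientation: [3.133, 0.003, 1.57]
wrist_force: [0.9, -0.2, -1.2]
grip_width: 0.102
gripper_force: 60.6
```

```bash
python3 - <<'E'
from g import *
print(sense()["gripper_force"],sense()["wrist_force"])
rel(tf(CH,[.19,0,.10]),RC,"above ch 190")
E
```

```text
60.60986280441284 [ 0.8544823  -0.24825653 -1.23464212]
above ch 190 t 34.1 turn(tool0) [-29.5   0.3  -0.7] shift in tool0 mm [211.9  56.   99.8] in final tool mm [210.9   1.6 116.3] tcp [0.5175 0.0208 0.3075] w 0.1
```

Request:
jog_arm --plan '[[[1, 0, 0, 0, -7.4, 0, -0.2], [1, 0, 0, 0, -7.4, 0, -0.2], [1, 0, 0, 0, -7.4, 0, -0.2], [1, 0, 0, 0, -7.3, 0, -0.1], [1, 0.035, 0, 0, 0, 0, 0], [1, 0.045, 0, 0, 0, 0, 0], [1, 0.045, 0, 0.01, 0, 0, 0], [1, 0.045, 0, 0.01, 0, 0, 0], [1, 0.04, 0, 0.02, 0, 0, 0], [1, 0, 0, 0.03, 0, 0, 0]]]'

```text
time_s: 35.1
tcp_pos: [0.5071, 0.2043, 0.277]
orientation: [2.606, -0.018, 1.592]
wrist_force: [-0.2, 1.0, -1.0]
grip_width: 0.101
gripper_force: 60.6
```

Request:
jog_arm --plan '[[[1, 0, 0, 0.03, 0, 0, 0], [1, 0, 0, 0.01, 0, 0, 0], [1, 0, 0, 0, 0, 0, 0], [1, 0, 0, 0, 0, 0, 0]]]'

```text
time_s: 35.5
tcp_pos: [0.5039, 0.1914, 0.262]
orientation: [2.6, -0.025, 1.598]
wrist_force: [-0.2, 0.7, -0.2]
grip_width: 0.098
gripper_force: 60.6
```

```bash
python3 - <<'E'
from g import *
rel(tf(CH,[.187,0,.036]),RC,"at ch 187");print(np.round(sense()["joint_pos"],2))
f=frame("wrist");cv2.imwrite("pics/w11.png",f["img"][...,::-1])
E
```

```text
at ch 187 t 35.5 turn(tool0) [ 1.  -1.7  0. ] shift in tool0 mm [ 35.8  28.8 148.3] in final tool mm [ 40.1  31.4 146.7] tcp [0.5039 0.1914 0.262 ] w 0.1
[ 1.18 -0.31 -1.54  2.21 -0.29  0.44 -0.18]
```

View pics/w11.png

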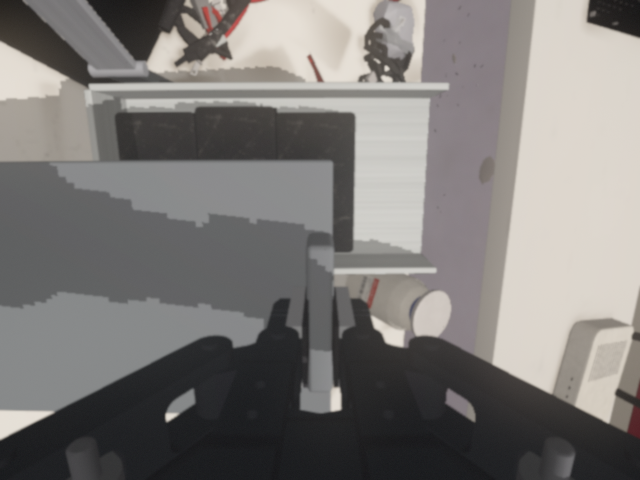

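Request:
jog_arm --plan '[[[1, 0, 0.025, 0, 0, 0, 0], [1, 0, 0.025, 0.01, 0, 0, 0], [1, 0, 0.025, 0.015, 0, 0, 0], [1, 0.01, 0.02, 0.015, 0, 0, 0], [1, 0.015, 0, 0.015, 0, 0, 0], [1, 0.015, 0, 0.01, 0, 0, 0], [1, 0, 0, 0, 0, 0, 0], [1, 0, 0, 0, 0, 0, 0]]]'

```text
time_s: 36.35
tcp_pos: [0.5462, 0.2027, 0.3098]
orientation: [2.568, -0.048, 1.614]
wrist_force: [1.0, 0.5, -2.2]
grip_width: 0.096
gripper_force: 60.6
```

```bash
python3 - <<'E'
from g import *
rel(tf(CH,[.187,0,.036]),RC,"at ch 187");print(np.round(sense()["joint_pos"],2))
E
```

```text
at ch 187 t 36.4 turn(tool0) [ 2.8 -3.3  0.1] shift in tool0 mm [ 19.7 -37.4 166.6] in final tool mm [ 29.3 -29.3 166.8] tcp [0.5462 0.2027 0.3098] w 0.1
[ 1.24 -0.31 -1.53  2.1  -0.34  0.51 -0.1 ]
```

Request:
jog_arm --plan '[[[1, -0.03, 0, 0, 8, 0, 0], [1, -0.04, 0, 0, 8, 0, 0], [1, -0.04, 0.02, 0, 8, 0, 0], [1, -0.04, 0.02, 0, 8, 0, 0], [1, -0.04, 0.03, 0, 0, -3, 0], [1, -0.04, 0.03, 0, 0, 0, 0], [1, -0.03, 0, 0.02, 0, 0, 0], [1, 0, 0, 0.02, 0, 0, 0], [1, 0, 0, 0, 0, 0, 0]]]'

```text
time_s: 37.25
tcp_pos: [0.4909, -0.0648, 0.3423]
orientation: [2.983, 0.002, 1.606]
wrist_force: [-1.3, 1.4, -0.8]
grip_width: 0.099
gripper_force: 60.6
```

```bash
python3 - <<'E'
from g import *
rel([.63,-.05,.25],down(np.pi/2),"re");print(np.round(sense()["joint_pos"],2))
E
```

```text
re t 37.2 turn(tool0) [ 9.1 -0.1  2. ] shift in tool0 mm [ 10.1 123.2 113.2] in final tool mm [ 14.8 139.1  92.3] tcp [ 0.4909 -0.0648  0.3423] w 0.1
[ 1.91 -0.31 -1.53  1.89 -0.4   1.14  0.53]
```

Request:
jog_arm --plan '[[[1, 0, 0, 0, 8, 0, 2], [1, 0, 0.03, 0.02, 1, 0, 0], [1, 0, 0.035, 0.025, 0, 0, 0], [1, 0, 0.035, 0.025, 0, 0, 0], [1, 0, 0.035, 0.025, 0, 0, 0], [1, 0, 0.03, 0.02, 0, 0, 0], [1, 0, 0, 0, 0, 0, 0], [1, 0, 0, 0, 0, 0, 0], [1, 0, 0, 0, 0, 0, 0]]]'

```text
time_s: 38.15
tcp_pos: [0.4882, -0.0446, 0.3199]
orientation: [2.972, 0.019, 1.573]
wrist_force: [-0.2, -1.2, -1.1]
grip_width: 0.104
gripper_force: 60.6
```

```bash
python3 - <<'E'
from g import *
rel(tf(CH,[.187,0,.09]),RC,"to ch");print(np.round(sense()["joint_pos"],2))
E
```

```text
to ch t 38.1 turn(tool0) [-20.3   1.2  -0.2] shift in tool0 mm [279.1  68.3 130.7] in final tool mm [276.   18.4 152.1] tcp [ 0.4882 -0.0446  0.3199] w 0.1
[ 1.83 -0.31 -1.53  1.94 -0.38  1.07  0.44]
```

Request:
jog_arm --plan '[[[1, -0.03, 0, 0, 0, 0, 0], [1, -0.04, 0, 0, 0, 0, 0], [1, -0.04, 0, 0, 0, 0, 0], [1, 0, 0, 0, 0, 0, 0]]]'

```text
time_s: 38.55
tcp_pos: [0.4718, -0.1572, 0.3299]
orientation: [2.958, 0.024, 1.562]
wrist_force: [-0.4, -0.5, -1.0]
grip_width: 0.099
gripper_force: 60.6
```

```bash
python3 - <<'E'
from g import *
s=sense();print(np.round(s["joint_pos"],3),np.round(s["tcp_pos"],3),np.round(s["orientation"],3))
E
```

```text
[ 2.092 -0.304 -1.529  1.923 -0.427  1.09   0.705] [ 0.472 -0.157  0.33 ] [2.958 0.024 1.562]
```

Request:
jog_arm --plan '[[[1, 0, 0, 0, 0, 0, -8], [1, 0, 0, 0, 0, 0, -8], [1, 0, 0, 0, 0, 0, -8], [1, 0, 0, 0, 0, 0, 0]]]'

```text
time_s: 38.95
tcp_pos: [0.4737, -0.1504, 0.3287]
orientation: [2.984, 0.094, 1.987]
wrist_force: [0.1, -0.5, -1.1]
grip_width: 0.099
gripper_force: 60.6
```

```bash
python3 - <<'E'
from g import *
s=sense();print(np.round(s["joint_pos"],3),np.round(s["tcp_pos"],3),np.round(s["orientation"],3))
E
```

```text
[ 2.084 -0.305 -1.535  1.924 -0.428  1.09   1.122] [ 0.474 -0.15   0.329] [2.984 0.094 1.987]
```

Request:
jog_arm --plan '[[[1, 0, 0.03, 0, 0, 0, 0], [1, 0, 0.04, 0, 0, 0, 0], [1, 0, 0.04, 0, 0, 0, 0], [1, 0, 0, 0, 0, 0, 0]]]'

```text
time_s: 39.35
tcp_pos: [0.5224, -0.0909, 0.3695]
orientation: [2.944, 0.124, 1.98]
wrist_force: [-0.0, -0.0, -1.0]
grip_width: 0.098
gripper_force: 60.6
```

```bash
python3 - <<'E'
from g import *
s=sense();print(np.round(s["joint_pos"],3),np.round(s["tcp_pos"],3),np.round(s["orientation"],3))
E
```

```text
[ 1.947 -0.307 -1.535  1.837 -0.404  1.11   0.944] [ 0.522 -0.091  0.369] [2.944 0.124 1.98 ]
```

```bash
cat > kin.py <<'E'
import numpy as np
from scipy.optimize import least_squares
from scipy.spatial.transform import Rotation as Ro
D=[([1.365,.502,-.427,1.551,.221,1.138,-.21],(.293,-.579,.23),(-3.14,0,.469)),([.93,.44,-.54,2.03,-.62,1.2,.77],(.4294,.0222,.2305),(3.132,-.88,1.58)),([.42,.57,-.65,1.71,.4,.99,-.19],(.6129,.0085,.1527),(3.139,-.003,1.748)),([-.21,.28,-.5,2.24,1.13,.48,-1.64],(.5109,.2285,.147),(2.63,-.001,1.581)),([-.3,.46,-.39,2.25,1.56,.46,-2.07],(.5285,.2308,.0727),(2.617,-.001,1.58)),([.09,.37,-.75,2.06,1.05,.59,-1.4],(.589,.2268,.1812),(2.636,-.005,1.583)),([1.24,-.31,-1.53,2.1,-.34,.51,-.1],(.5462,.2027,.3098),(2.568,-.048,1.614)),([2.092,-.304,-1.529,1.923,-.427,1.09,.705],(.472,-.157,.33),(2.958,.024,1.562)),([2.084,-.305,-1.535,1.924,-.428,1.09,1.122],(.474,-.15,.329),(2.984,.094,1.987)),([1.947,-.307,-1.535,1.837,-.404,1.11,.944],(.522,-.091,.369),(2.944,.124,1.98)),([.61,-.29,-.69,2.39,-.22,.71,.08],(.368,.0282,.2315),(2.855,.025,1.586))]
def mdh(al,a,d,t):
    c,s,ca,sa=np.cos(t),np.sin(t),np.cos(al),np.sin(al)
    return np.array([[c,-s,0,a],[s*ca,c*ca,-sa,-d*sa],[s*sa,c*sa,ca,d*ca],[0,0,0,1]])
h=np.pi/2
def fk(q,p):
    # p: yaw0,z0,x0,y0,d3,a4,a5,d5,a7,d7,tyaw
    T=np.eye(4);T[:3,:3]=Ro.from_euler("z",p[0]).as_matrix();T[:3,3]=[p[2],p[3],p[1]]
    for al,a,d,t in((0,0,0,q[0]),(-h,0,0,q[1]),(h,0,p[4],q[2]),(h,p[5],0,q[3]),(h,p[6],p[7],q[4]),(h,0,0,q[5]),(-h,p[8],p[9],q[6]+p[10])):T=T@mdh(al,a,d,t)
    return T
def res(p):
    r=[]
    for q,x,o in D:
        T=fk(q,p);r+=list(T[:3,3]-x)+list(.3*(Ro.from_matrix(T[:3,:3]).inv()*Ro.from_euler("xyz",o)).as_rotvec())
    return np.array(r)
if __name__=="__main__":
    best=None
    for y0 in np.arange(-3,3.2,.8):
        for ty in np.arange(-3,3.2,1.5):
            s=least_squares(res,[y0,.267,0,0,.293,.0525,.0775,.3425,.076,.27,ty])
            if best is None or s.cost<best.cost:best=s
    print(best.cost,np.round(best.x,3),np.abs(res(best.x)).max());np.save("kin.npy",best.x)
E
python3 kin.py
```

```text
1.0803467874611967 [ 0.045  0.157  0.795  0.01   0.153 -0.798 -0.446  0.604 -0.107 -0.29
 -1.44 ] 0.6326272664398828
```

```bash
cat > kin2.py <<'E'
from kin import *
AL=[0,-h,h,h,h,h,-h]
def fk(q,p):
    T=np.eye(4);T[:3,:3]=Ro.from_euler("z",p[0]).as_matrix();T[2,3]=p[1]
    a,d,o=p[2:8],p[8:13],p[13:19]
    T=T@mdh(0,0,0,q[0])
    dd=[0,d[0],d[1],d[2],d[3],d[4]]
    for i in range(6):T=T@mdh(AL[i+1],a[i],dd[i],q[i+1]+o[i])
    return T
def res(p,reg=.002):
    r=[]
    for q,x,o in D:
        T=fk(q,p);r+=list(T[:3,3]-x)+list(.3*(Ro.from_matrix(T[:3,:3]).inv()*Ro.from_euler("xyz",o)).as_rotvec())
    return np.r_[r,reg*p[2:8],reg*np.array([p[9],p[11]])]
if __name__=="__main__":
    rng=np.random.default_rng(0);best=None
    import time;t0=time.time()
    while time.time()-t0<400:
        o=rng.choice([0,h,-h,np.pi],6,p=[.4,.2,.2,.2]);o[5]=rng.uniform(-3,3)
        x0=np.r_[rng.uniform(-3,3),.3,rng.normal(0,.05,6),rng.choice([-1,1])*.3,0,rng.choice([-1,1])*.3,0,rng.choice([-1,1])*.25,o]
        try:s=least_squares(res,x0,max_nfev=60)
        except Exception:continue
        if best is None or s.cost<best.cost:
            best=s;print(round(time.time()-t0),best.cost,flush=True)
            if s.cost<5e-4:break
    s=least_squares(res,best.x,max_nfev=500);print(s.cost,np.round(s.x,3));np.save("kin2.npy",s.x)
    print(np.abs(res(s.x)).max())
E
timeout 500 python3 kin2.py
```

```text
1 0.7072969944686772
4 0.7072959376648238
5 0.6243363900591182
9 0.6243363897270959
35 0.6243363891769137
59 0.6243363880607193
0.6243363855832368 [-2.955  0.674 -0.356  0.472  0.589 -0.245 -0.114  0.015  0.417  0.365
 -0.019 -0.306  0.859  0.602 -1.31   4.094  1.224 -0.569 -0.829]
0.4679316451993504
```

Request:
jog_arm --plan '[[[1, 0, 0.03, 0, 0, 0, 8], [1, 0, 0.04, 0, 0, 0, 8], [1, 0, 0.04, 0, 0, 0, 8], [1, 0, 0.04, 0, 0, 0, 0], [1, 0, 0.04, 0, 0, 0, 0], [1, 0, 0.04, 0, 0, 0, 0], [1, 0, 0, 0, 0, 0, 0]]]'

```text
time_s: 40.05
tcp_pos: [0.591, -0.0488, 0.4649]
orientation: [2.787, 0.044, 1.565]
wrist_force: [-0.4, -1.0, -0.5]
grip_width: 0.102
gripper_force: 60.7
```

```bash
python3 - <<'E'
from g import *
s=sense();print(np.round(s["joint_pos"],3),np.round(s["tcp_pos"],3),np.round(s["orientation"],3))
E
```

```text
[ 1.887 -0.306 -1.535  1.651 -0.4    1.16   0.398] [ 0.591 -0.049  0.465] [2.787 0.044 1.565]
```

Request:
jog_arm --plan '[[[1, 0, 0, 0.03, 0, 0, 0], [1, 0, 0, 0.03, 0, 0, 0], [1, 0, 0, 0.03, 0, 0, 0], [1, 0, 0, 0.03, 0, 0, 0], [1, 0, 0, 0, 0, 0, 0]]]'

```text
time_s: 40.55
tcp_pos: [0.5734, -0.0501, 0.3646]
orientation: [2.754, 0.045, 1.563]
wrist_force: [-1.3, 0.8, -0.2]
grip_width: 0.1
gripper_force: 60.6
```

```bash
python3 - <<'E'
from g import *
s=sense();print(np.round(s["joint_pos"],3),np.round(s["tcp_pos"],3),np.round(s["orientation"],3))
E
```

```text
[ 1.835 -0.306 -1.535  1.888 -0.453  0.907  0.459] [ 0.573 -0.05   0.365] [2.754 0.045 1.563]
```

```bash
sed -i 's/T=T@mdh(0,0,0,q\[0\])/T=T@mdh(0,0,0,-q[0])/; s/<400/<120/' kin2.py; timeout 200 python3 kin2.py
```

```text
1 1.6343821987548037
1 0.5063107248254668
2 0.4862391358701923
3 0.4740086926565148
5 0.47212147399112736
7 0.4721214496521859
11 0.4721214490470127
23 0.47212144789637467
33 0.47212144584804633
83 0.47212144507118303
0.4721214423651593 [ 5.271  0.192 -0.241 -0.181 -0.286 -0.46   0.105  0.201 -0.189  0.394
  0.287  0.105 -0.136 -2.939  3.746  0.937 -5.28  -1.368  5.154]
0.4623490894713744
```

```bash
sed -i 's/q\[i+1\]+o\[i\])$/q[i+1]+o[i])\n    T=T@np.diag([1,-1,-1,1.])/' kin2.py; sed -n 3,14p kin2.py; timeout 200 python3 kin2.py; sed -i 's/mdh(0,0,0,-q/mdh(0,0,0,q/' kin2.py;  cp kin2.npy kin2a.npy; timeout 200 python3 kin2.py
```

```text
def fk(q,p):
    T=np.eye(4);T[:3,:3]=Ro.from_euler("z",p[0]).as_matrix();T[2,3]=p[1]
    a,d,o=p[2:8],p[8:13],p[13:19]
    T=T@mdh(0,0,0,-q[0])
    dd=[0,d[0],d[1],d[2],d[3],d[4]]
    for i in range(6):T=T@mdh(AL[i+1],a[i],dd[i],q[i+1]+o[i])
    T=T@np.diag([1,-1,-1,1.])
    return T
def res(p,reg=.002):
    r=[]
    for q,x,o in D:
        T=fk(q,p);r+=list(T[:3,3]-x)+list(.3*(Ro.from_matrix(T[:3,:3]).inv()*Ro.from_euler("xyz",o)).as_rotvec())
0 0.07873695855972306
2 0.00011513523275497446
0.00011513523275497446 [ 1.200e-02  3.260e-01  3.000e-03  4.000e-03 -8.000e-03  1.500e-02
  4.000e-03 -6.000e-03 -5.060e-01 -2.900e-02 -4.560e-01  4.000e-03
 -3.570e-01 -3.146e+00  3.147e+00  3.144e+00 -3.146e+00 -0.000e+00
 -1.575e+00]
0.005999701369572508
1 1.9473352591901918
2 0.8909027370376263
5 0.8801142278590697
6 0.8045964980140908
0.8045964970773957 [ 3.534  0.756 -0.388  0.615  0.726  0.632 -0.08  -0.043  0.115  0.221
  0.114 -0.038 -0.896  0.89  -1.55   0.395  5.642  5.415 -2.695]
0.40643076860234006
```

```bash
sed -i 's/mdh(0,0,0,q\[0\])/mdh(0,0,0,-q[0])/' kin2.py; cp kin2a.npy kin2.npy
cat > sim.py <<'E'
from kin2 import *
from rig import sense
P=np.load("kin2.npy")
LO=np.array([-2.88,-.31,-1.54,.2,-1.41,.19,-2.57]);HI=np.array([2.88,2.03,1.56,2.42,4.55,2.02,2.57])
def F(q):return fk(q,P)
def err(T,G): # tool-frame twist
    R=T[:3,:3];return np.r_[R.T@(G[:3,3]-T[:3,3]),Ro.from_matrix(R.T@G[:3,:3]).as_rotvec()]
def J(q):
    T=F(q);c=[]
    for i in range(7):
        e=np.zeros(7);e[i]=1e-5;c.append(err(T,F(q+e))/1e-5)
    return np.array(c).T
def solve(q,G,n=60,lam=.01):
    q=q.copy()
    for _ in range(n):
        j=J(q);e=err(F(q),G);dq=j.T@np.linalg.solve(j@j.T+lam**2*np.eye(6),e);q=np.clip(q+np.clip(dq,-.2,.2),LO,HI)
    return q,np.linalg.norm(err(F(q),G)[:3]),np.linalg.norm(err(F(q),G)[3:])
E
python3 - <<'E'
from sim import *
np.set_printoptions(precision=2,suppress=True)
q=np.array(sense()["joint_pos"]);T=F(q);print(q,T[:3,3])
j=J(q);Pi=np.linalg.pinv(j);print(Pi[1],Pi[2]);n=np.linalg.svd(j)[2][-1];print("null",n)
# sanity: replay the unwinding attempts
G=T.copy();G[:3,3]+= [.1,0,-.1];print("out/down",solve(q,G))
for nm,dR in(("rx+",[.35,0,0]),("rx-",[-.35,0,0]),("ry+",[0,.35,0]),("ry-",[0,-.35,0])):
    G=T.copy();G[:3,:3]=G[:3,:3]@Ro.from_rotvec(dR).as_matrix();print(nm,solve(q,G))
E
```

```text
[ 1.83 -0.31 -1.54  1.89 -0.45  0.91  0.46] [ 0.57 -0.05  0.37]
[-1.03 -0.48 -0.22 -0.33  0.87 -0.24] [ 0.96 -4.64 -4.36 -1.54 -0.62  0.14]
null [ 0.13 -0.42  0.24  0.   -0.63  0.19  0.56]
out/down (array([ 2.37, -0.31, -1.54,  1.92, -0.82,  0.75,  0.7 ]), np.float64(0.32838551435235985), np.float64(0.5586016974802366))
rx+ (array([ 2.16, -0.31, -1.54,  1.7 , -0.48,  1.34,  0.52]), np.float64(0.1246091671606376), np.float64(0.24641313752816696))
rx- (array([ 1.3 , -0.3 , -1.05,  2.19, -0.81,  0.47,  0.81]), np.float64(6.693425530422227e-16), np.float64(9.956885125925554e-16))
ry+ (array([ 2.29, -0.31, -1.54,  1.86, -0.92,  1.25,  0.97]), np.float64(0.08256761571104392), np.float64(0.14853142541685033))
ry- (array([ 1.7 , -0.31, -1.54,  1.9 ,  0.05,  0.84, -0.11]), np.float64(0.05748749388650724), np.float64(0.11115050259191785))
```

```bash
cat > srch.py <<'E'
from sim import *
from g import CH,RC,tf,down
def go(q,G,k=8):
    T0=F(q);d=err(T0,G)
    for i in range(1,k+1):
        S=T0.copy();S[:3,3]=T0[:3,3]+(G[:3,3]-T0[:3,3])*i/k;S[:3,:3]=T0[:3,:3]@Ro.from_rotvec(d[3:]*i/k).as_matrix()
        q,a,b=solve(q,S,4)
    return q,a,b
def mk(p,R):
    T=np.eye(4);T[:3,:3]=R;T[:3,3]=p;return T
if __name__=="__main__":
    import time
    np.set_printoptions(precision=2,suppress=True)
    q=np.array(sense()["joint_pos"]);T=F(q);rng=np.random.default_rng(1)
    E1=mk(tf(CH,[.187,0,.1]),RC);E2=mk(tf(CH,[.187,0,.036]),RC)
    best=9;t0=time.time()
    while time.time()-t0<150:
        W=[]
        W.append(mk(T[:3,3]+rng.uniform([-.08,-.1,-.05],[.1,.1,.08]),T[:3,:3]@Ro.from_rotvec(np.radians(rng.uniform([-30,-15,-20],[-5,25,20]))).as_matrix()))
        W.append(mk(rng.uniform([.52,-.15,.24],[.68,.1,.35]),RC@Ro.from_rotvec(np.radians(rng.uniform([-10,-10,-15],[30,20,15]))).as_matrix()))
        x=q;c=0
        for w in W:x,a,b=go(x,w);c+=a+.2*b
        m=np.min(np.r_[x-LO,HI-x]) 
        x,a,b=go(x,E1);c+=a+.2*b;x2,a,b=go(x,E2);c+=a+.2*b
        c+=max(0,.1-np.min(np.r_[x2-LO,HI-x2]))*.1
        if c<best:
            best=c;print(round(c,4),[ (np.round(w[:3,3],3),np.round(np.degrees(err(T,w)[3:]),0),np.round(np.degrees(err(mk([0,0,0],RC),w)[3:]))) for w in W],x,x2,flush=True)
            if c<.003:break
E
python3 srch.py
```

```text
0.0058 [(array([0.58, 0.04, 0.33]), array([-6., -3., -3.]), array([ 2., -5., -4.])), (array([ 0.65, -0.05,  0.3 ]), array([-17.,  15.,   1.]), array([-9., 13.,  1.]))] [-0.09  0.27 -0.56  2.08  0.9   0.56 -1.31] [-0.15  0.4  -0.47  2.06  1.1   0.5  -1.48]
0.0 [(array([ 0.54, -0.15,  0.4 ]), array([-12.,  18.,  -9.]), array([-4., 16., -8.])), (array([0.55, 0.01, 0.33]), array([21., -3., -1.]), array([29., -5., -1.]))] [ 0.21  0.34 -0.94  2.08  1.05  0.67 -1.43] [ 0.13  0.48 -0.84  2.06  1.26  0.65 -1.57]
```

Request:
jog_arm --plan '[[[1, -0.033, -0.006, -0.015, -4, 6, -3], [1, -0.033, -0.006, -0.015, -4, 6, -3], [1, -0.033, -0.005, -0.015, -4, 6, -3], [1, 0, 0, 0, 0, 0, 0]]]'

```text
time_s: 40.95
tcp_pos: [0.5491, -0.1616, 0.3983]
orientation: [2.522, -0.155, 1.832]
wrist_force: [-0.6, -0.1, -1.1]
grip_width: 0.098
gripper_force: 60.6
```

```bash
cat > chk.py <<'E'
from srch import *
from g import rel
np.set_printoptions(precision=2,suppress=True)
q=np.array(sense()["joint_pos"]);T=F(q);print(q,T[:3,3])
def plan(Ws):
    x=q
    for w in Ws:
        x,a,b=go(x,w);print(x,round(a,4),round(b,3))
E
python3 - <<'E'
from chk import *
R2=RC@Ro.from_rotvec(np.radians([29,-5,-1])).as_matrix()
W=[mk([.55,.01,.33],R2),mk(tf(CH,[.187,0,.1]),RC),mk(tf(CH,[.187,0,.036]),RC)]
plan(W);rel(W[0][:3,3],R2)
R3=down(np.pi/2);W[0]=mk([.6,-.05,.28],R3);plan(W);rel(W[0][:3,3],R3)
E
```

```text
[ 1.64  0.06 -1.09  1.9  -0.61  0.95  1.06] [ 0.55 -0.16  0.4 ]
[ 0.74  0.37 -1.11  1.67  0.43  1.34 -0.45] 0.0 0.0
[ 0.2   0.34 -0.92  2.08  1.05  0.66 -1.42] 0.0 0.0
[ 0.12  0.48 -0.82  2.06  1.25  0.64 -1.57] 0.0 0.0
 t 41.0 turn(tool0) [ 33.6 -18.    9.7] shift in tool0 mm [153.  -17.3 102. ] in final tool mm [177.    0.9  53. ] tcp [ 0.55 -0.16  0.4 ] w 0.1
[ 0.69  0.48 -0.9   1.6   0.39  1.25 -0.28] 0.0 0.0
[ 0.07  0.3  -0.76  2.08  0.98  0.61 -1.37] 0.0 0.0
[ 0.    0.44 -0.67  2.06  1.19  0.57 -1.53] 0.0 0.0
 t 41.0 turn(tool0) [ 34.1 -13.2  11.7] shift in tool0 mm [ 75.3 -12.9 152.3] in final tool mm [111.6  50.9 118.3] tcp [ 0.55 -0.16  0.4 ] w 0.1
```

Request:
jog_arm --plan '[[[1, 0, 0, 0, 6.8, -2.6, 2.3], [1, 0, 0, 0, 6.8, -2.6, 2.3], [1, 0, 0, 0, 6.8, -2.6, 2.3], [1, 0, 0, 0, 6.8, -2.6, 2.4], [1, 0, 0, 0, 6.9, -2.8, 2.4], [1, 0.03, 0.015, 0.03, 0, 0, 0], [1, 0.03, 0.015, 0.03, 0, 0, 0], [1, 0.03, 0.012, 0.03, 0, 0, 0], [1, 0.022, 0.01, 0.028, 0, 0, 0], [1, 0, 0, 0, 0, 0, 0]]]'

```text
time_s: 41.95
tcp_pos: [0.6013, -0.0264, 0.2808]
orientation: [3.104, -0.02, 1.614]
wrist_force: [0.1, 0.2, -0.4]
grip_width: 0.098
gripper_force: 60.6
```

```bash
python3 - <<'E'
from chk import *
W=[mk(tf(CH,[.187,0,.13]),RC),mk(tf(CH,[.187,0,.036]),RC)]
plan(W);rel(W[0][:3,3],RC)
E
```

```text
[ 0.73  0.48 -0.97  1.64  0.4   1.2  -0.28] [ 0.6  -0.03  0.27]
[ 0.17  0.25 -0.88  2.08  0.9   0.65 -1.31] 0.0 0.0
[ 0.06  0.45 -0.74  2.06  1.22  0.6  -1.55] 0.0 0.0
 t 42.0 turn(tool0) [-27.9  -1.6   1.4] shift in tool0 mm [259.2 -35.1  52.6] in final tool mm [259.  -60.   21.6] tcp [ 0.6  -0.03  0.28] w 0.1
```

Request:
jog_arm --plan '[[[1, 0.02, 0, 0, -7, -0.4, 0.4], [1, 0.03, 0, 0, -7, -0.4, 0.4], [1, 0.03, 0, 0, -7, -0.4, 0.3], [1, 0.03, -0.01, 0, -6.9, -0.4, 0.3], [1, 0.04, -0.013, 0, 0, 0, 0], [1, 0.04, -0.013, 0, 0, 0, 0], [1, 0.04, -0.012, 0, 0, 0, 0], [1, 0.03, -0.012, 0.02, 0, 0, 0], [1, 0, 0, 0, 0, 0, 0], [1, 0, 0, 0, 0, 0, 0]]]'

```text
time_s: 42.95
tcp_pos: [0.5564, 0.2295, 0.2383]
orientation: [2.613, 0.004, 1.579]
wrist_force: [-0.4, -1.0, -0.3]
grip_width: 0.101
gripper_force: 60.6
```

```bash
python3 - <<'E'
from chk import *
plan([mk(tf(CH,[.187,0,.036]),RC)]);rel(tf(CH,[.187,0,.036]),RC)
E
```

```text
[ 0.25  0.26 -0.96  2.09  0.93  0.67 -1.33] [0.56 0.23 0.23]
[ 0.12  0.47 -0.82  2.06  1.25  0.64 -1.57] 0.0 0.0
 t 43.0 turn(tool0) [ 0.3  0.3 -0.1] shift in tool0 mm [ 3.2 -3.2 99.7] in final tool mm [ 2.7 -2.6 99.7] tcp [0.56 0.23 0.24] w 0.1
```

Descend to about 8 mm above the cases' tops, then look.

Request:
jog_arm --plan '[[[1, 0.003, -0.003, 0.02, 0.3, 0.3, 0], [1, 0, 0, 0.025, 0, 0, 0], [1, 0, 0, 0.025, 0, 0, 0], [1, 0, 0, 0.017, 0, 0, 0], [1, 0, 0, 0.006, 0, 0, 0], [1, 0, 0, 0, 0, 0, 0], [1, 0, 0, 0, 0, 0, 0]]]'

```text
time_s: 43.65
tcp_pos: [0.6009, 0.2317, 0.1575]
orientation: [2.616, -0.001, 1.58]
wrist_force: [-1.1, 0.3, -0.8]
grip_width: 0.099
gripper_force: 60.6
```

```bash
python3 - <<'E'
from g import *
rel(tf(CH,[.187,0,.036]),RC);print(sense()["wrist_force"])
f=frame("top");g=f["img"][150:320,170:320];cv2.imwrite("pics/t12.png",cv2.resize(g,None,fx=4,fy=4)[...,::-1][:600])
E
```

```text
t 43.6 turn(tool0) [ 0.1  0.  -0.2] shift in tool0 mm [ 1.  -0.8  7.4] in final tool mm [ 1.  -0.8  7.4] tcp [0.6009 0.2317 0.1575] w 0.1
[-1.0868206   0.31073373 -0.77829083]
```

View pics/t12.png

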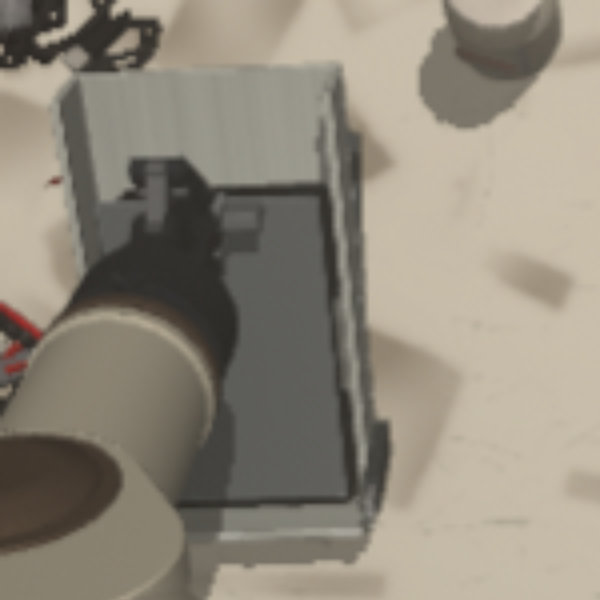

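Request:
jog_arm --plan '[[[1, 0, 0, 0.004, 0, 0, 0], [1, 0, 0, 0.004, 0, 0, 0], [1, 0, 0, 0.002, 0, 0, 0], [1, 0, 0, 0, 0, 0, 0], [0.4, 0, 0, 0, 0, 0, 0], [0.4, 0, 0, 0, 0, 0, 0], [0.4, 0, 0, 0, 0, 0, 0], [0.4, 0, 0, -0.02, 0, 0, 0], [0.4, 0, 0, -0.03, 0, 0, 0], [0.4, 0, 0, -0.03, 0, 0, 0]]]'

```text
time_s: 44.7
tcp_pos: [0.5643, 0.2322, 0.2168]
orientation: [2.619, -0.001, 1.582]
wrist_force: [1.1, 0.4, 0.4]
grip_width: 0.3
gripper_force: 0.0
```

Request:
jog_arm --plan '[[[-1, 0, 0, -0.03, 0, 0, 0], [-1, -0.03, 0, -0.01, 7.5, 0, 0], [-1, -0.04, 0, 0, 7.5, 0, 0], [-1, -0.045, 0, 0, 7.5, 0, 0], [-1, -0.045, 0, 0, 7.5, 0, 0], [-1, -0.045, 0, 0, 0, 0, 0], [-1, -0.045, 0, 0, 0, 0, 0], [-1, 0, 0, 0, 0, 0, 0]]]'

```text
time_s: 45.5
tcp_pos: [0.5495, -0.0182, 0.2482]
orientation: [3.095, 0.009, 1.564]
wrist_force: [-0.6, -0.4, -1.1]
grip_width: 1.003
gripper_force: 0.0
```

```bash
cat > state.py <<'E'
from look import *
def sepstate(F):
    for c in F:
        d=silhouettes(c,"separator")
        for k in d[:2]:
            if k["confidence"]<.3:continue
            m=k["mask"];best=None
            # slide offset x along channel, y, yaw: fit in channel frame at z .024
            def loss(v):
                T=CH@pose([v[0],v[1],v[2]],.024);W=[P@T[:3,:3].T+T[:3,3] for P in SEP];r=rend(F[c],W);return 1-(r&m).sum()/(r|m).sum()
            v0=np.array([.095,0,0]);r=minimize(loss,v0,method="Nelder-Mead",options=dict(initial_simplex=np.array([v0,v0+[.02,0,0],v0+[0,.01,0],v0+[0,0,.1]]),xatol=1e-4,fatol=1e-4))
            print(c,"sep in channel",round(k["confidence"],2),np.round(k["position"]),np.round(r.x,3),round(1-r.fun,2))
E
python3 - <<'E'
from state import *
F=look("brick_0",BRICK,.031)
sepstate(F)
f=frame("wrist")
from chk import *
B=mk([.408,-.253,.13],down(np.pi/2-.18));plan([mk([.5,-.15,.2],down(np.pi/2-.18)),B]);rel(B[:3,3],B[:3,:3])
E
```

```text
brick_0 0.61 [0.391 0.394 0.766] 0.4 | 0 [0.392 0.394 0.761] 0.4
brick_0 0.53 [ 0.405 -0.278 -0.262] 0.29 | 1 [ 0.408 -0.256 -0.146] 0.58
top sep in channel 0.7 [228. 240.] [0.089 0.001 0.01 ] 0.96
scene sep in channel 0.61 [253. 302.] [0.091 0.002 0.016] 0.97
[ 0.79  0.42 -1.05  1.81  0.43  1.1  -0.39] [ 0.55 -0.01  0.24]
[ 1.02  0.42 -0.97  1.89  0.41  1.04 -0.31] 0.0 0.0
[ 1.26  0.44 -0.92  2.05  0.47  0.86 -0.11] 0.0 0.0
 t 45.9 turn(tool0) [ 2.8  0.1 10.8] shift in tool0 mm [-243.9 -149.1  114.3] in final tool mm [-267.2  -94.8  119.8] tcp [ 0.55 -0.01  0.25] w 1.0
```

Request:
jog_arm --plan '[[[-1, 0, 0, 0, 1.4, 0, 5.4], [-1, 0, 0, 0, 1.4, 0, 5.4], [-1, -0.035, -0.012, 0.015, 0, 0, 0], [-1, -0.04, -0.014, 0.015, 0, 0, 0], [-1, -0.04, -0.014, 0.015, 0, 0, 0], [-1, -0.04, -0.014, 0.02, 0, 0, 0], [-1, -0.04, -0.014, 0.02, 0, 0, 0], [-1, -0.04, -0.014, 0.02, 0, 0, 0], [-1, -0.032, -0.012, 0.015, 0, 0, 0], [-1, 0, 0, 0, 0, 0, 0]]]'

```text
time_s: 46.85
tcp_pos: [0.4041, -0.2581, 0.1279]
orientation: [-3.137, 0.003, 1.382]
wrist_force: [0.6, 0.4, -0.4]
grip_width: 1.003
gripper_force: 0.0
```

```bash
cat > wl.py <<'E'
from g import *
def wl(v0):
    f=frame("wrist");pp=proj(f,[[v0[0],v0[1],.031]])[0]
    ds=silhouettes("wrist","brick_0");print(pp,[(d["confidence"],np.round(d["position"])) for d in ds])
    ds=[d for d in ds if np.hypot(*(d["position"]-pp))<70]
    v,s=fit([(f,ds[0]["mask"])],BRICK,np.array(v0));print(np.round(v,4),s);return v
E
python3 - <<'E'
from wl import *
v=wl([.408,-.253,-.17]);rel([*v[:2],.002],down(np.pi/2+v[2]))
from chk import *
E
```

```text
[324.04739471 235.28208524] [(0.69, array([325., 232.]))]
[ 0.4088 -0.2565 -0.2106] 0.9386272749530727
 t 47.0 turn(tool0) [0.  0.1 1.6] shift in tool0 mm [ -1.8   0.9 127.9] in final tool mm [ -1.9   1.  127.9] tcp [ 0.4083 -0.2544  0.1299] w 1.0
[ 1.25  0.46 -0.9   2.04  0.48  0.86 -0.11] [ 0.41 -0.26  0.13]
```

Request:
jog_arm --plan '[[[-1, -0.002, 0.001, 0.03, 0, 0, 0.8], [-1, 0, 0, 0.035, 0, 0, 0], [-1, 0, 0, 0.035, 0, 0, 0], [-1, 0, 0, 0.025, 0, 0, 0], [-1, 0, 0, 0, 0, 0, 0], [1, 0, 0, 0, 0, 0, 0], [1, 0, 0, 0, 0, 0, 0], [1, 0, 0, 0, 0, 0, 0], [1, 0, 0, 0, 0, 0, 0], [1, 0, 0, 0, 0, 0, 0]]]'

```text
time_s: 47.95
tcp_pos: [0.4102, -0.2574, 0.007]
orientation: [3.138, 0.003, 1.374]
wrist_force: [-0.9, 2.2, 5.6]
grip_width: 0.566
gripper_force: 62.2
```

Request:
jog_arm --plan '[[[1, 0, 0, 0, 0, 0, 0], [1, 0, 0, -0.02, 0, 0, 0], [1, 0, 0, -0.04, 0, 0, 0], [1, 0, 0.01, -0.045, 0, 0, 0], [1, 0, 0.02, -0.04, 0, 0, 0], [1, 0, 0.02, -0.03, 0, 0, 0], [1, 0, 0.03, 0, 0, 0, 0], [1, 0, 0, 0, 0, 0, 0]]]'

```text
time_s: 48.75
tcp_pos: [0.4915, -0.2734, 0.1831]
orientation: [3.134, 0.003, 1.374]
wrist_force: [-0.9, 0.4, -1.8]
grip_width: 0.57
gripper_force: 63.5
```

```bash
python3 - <<'E'
from chk import *
print(sense()["gripper_force"],sense()["wrist_force"])
W=[mk([.58,-.1,.25],down(np.pi/2)),mk([.58,0,.25],RC),mk(tf(CH,[.1,0,.12]),RC),mk(tf(CH,[.1,0,.045]),RC),mk(tf(CH,[.075,0,.04]),RC)]
plan(W);rel(W[0][:3,3],down(np.pi/2))
E
```

```text
[ 1.15  0.51 -0.9   1.82  0.47  1.03 -0.13] [ 0.49 -0.28  0.18]
63.50140929222107 [-0.86  0.42 -1.84]
[ 0.85  0.51 -0.99  1.67  0.45  1.21 -0.25] 0.0 0.0
[ 0.98  0.15 -1.11  2.16  0.43  0.42 -0.43] 0.0 0.0
[ 0.2   0.25 -1.    2.26  1.11  0.63 -1.63] 0.0 0.0
[ 0.09  0.45 -0.88  2.24  1.43  0.65 -1.87] 0.0 0.0
[ 0.06  0.47 -0.87  2.28  1.5   0.67 -1.98] 0.0 0.0
 t 48.8 turn(tool0) [  0.4   0.2 -11.3] shift in tool0 mm [187.2  53.4 -67.1] in final tool mm [173.4  88.5 -66.9] tcp [ 0.49 -0.27  0.18] w 0.57
```

Request:
jog_arm --plan '[[[1, 0, 0, 0, 0.2, 0, -5.7], [1, 0, 0, 0, 0.2, 0, -5.6], [1, 0.03, 0.015, -0.012, 0, 0, 0], [1, 0.035, 0.018, -0.013, 0, 0, 0], [1, 0.035, 0.018, -0.014, 0, 0, 0], [1, 0.035, 0.018, -0.014, 0, 0, 0], [1, 0.035, 0.018, -0.014, 0, 0, 0], [1, 0, 0, 0, 0, 0, 0]]]'

```text
time_s: 49.55
tcp_pos: [0.577, -0.094, 0.2494]
orientation: [-3.14, -0.002, 1.581]
wrist_force: [-0.6, 0.8, -2.3]
grip_width: 0.569
gripper_force: 63.6
```

Request:
jog_arm --plan '[[[1, 0.02, 0, 0, -7.5, 0, 0], [1, 0.025, 0, 0, -7.5, 0, 0], [1, 0.025, 0, 0, -7.5, 0, 0], [1, 0.025, 0, 0, -7.5, 0, 0], [1, 0, 0, 0, 0, 0, 0]]]'

```text
time_s: 50.05
tcp_pos: [0.5662, -0.0044, 0.2409]
orientation: [2.633, 0.007, 1.577]
wrist_force: [-1.3, -0.2, -2.9]
grip_width: 0.569
gripper_force: 63.6
```

```bash
python3 - <<'E'
from chk import *
W=[mk(tf(CH,[.1,0,.14]),RC),mk(tf(CH,[.1,0,.045]),RC),mk(tf(CH,[.075,0,.04]),RC)]
plan(W);rel(W[0][:3,3],RC)
E
```

```text
[ 1.    0.15 -1.12  2.18  0.44  0.42 -0.43] [ 0.57 -0.01  0.24]
[ 0.28  0.2  -1.09  2.26  1.02  0.63 -1.56] 0.0 0.0
[ 0.13  0.47 -0.92  2.24  1.44  0.68 -1.87] 0.0 0.0
[ 0.1   0.49 -0.92  2.28  1.51  0.69 -1.98] 0.0 0.0
 t 50.0 turn(tool0) [-0.8  0.5 -0.1] shift in tool0 mm [236.5 -97.4  -6.4] in final tool mm [236.7 -97.   -5.6] tcp [ 0.57 -0.    0.24] w 0.57
```

Request:
jog_arm --plan '[[[1, 0.03, -0.012, 0, -0.8, 0.5, 0], [1, 0.035, -0.014, 0, 0, 0, 0], [1, 0.035, -0.014, 0, 0, 0, 0], [1, 0.035, -0.014, 0, 0, 0, 0], [1, 0.035, -0.014, 0, 0, 0, 0], [1, 0.035, -0.014, 0, 0, 0, 0], [1, 0.032, -0.014, 0, 0, 0, 0], [1, 0, 0, 0, 0, 0, 0], [1, 0, 0, 0, 0, 0, 0]]]'

```text
time_s: 50.95
tcp_pos: [0.49, 0.23, 0.1986]
orientation: [2.612, -0.004, 1.578]
wrist_force: [0.6, -0.7, -2.3]
grip_width: 0.571
gripper_force: 63.7
```

```bash
python3 - <<'E'
from chk import *
W=[mk(tf(CH,[.1,0,.045]),RC),mk(tf(CH,[.075,0,.04]),RC)]
plan(W);rel(W[0][:3,3],RC)
E
```

```text
[ 0.22  0.22 -1.    2.24  1.05  0.62 -1.56] [0.49 0.23 0.19]
[ 0.09  0.45 -0.87  2.24  1.42  0.65 -1.87] 0.0 0.0
[ 0.05  0.47 -0.86  2.28  1.5   0.66 -1.98] 0.0 0.0
 t 51.0 turn(tool0) [ 0.3 -0.1 -0.4] shift in tool0 mm [  1.2 -12.8  89.4] in final tool mm [  1.3 -12.3  89.4] tcp [0.49 0.23 0.2 ] w 0.57
```

Request:
jog_arm --plan '[[[1, 0.001, -0.012, 0.015, 0.3, 0, -0.4], [1, 0, 0, 0.025, 0, 0, 0], [1, 0, 0, 0.025, 0, 0, 0], [1, 0, 0, 0.02, 0, 0, 0], [1, 0, -0.01, 0.003, 0, 0, 0], [1, 0, -0.015, 0.002, 0, 0, 0], [1, 0, 0, 0, 0, 0, 0], [1, 0, 0, 0, 0, 0, 0]]]'

```text
time_s: 51.75
tcp_pos: [0.505, 0.2293, 0.1027]
orientation: [2.616, -0.001, 1.579]
wrist_force: [1.0, -0.4, -1.7]
grip_width: 0.573
gripper_force: 63.6
```

```bash
python3 - <<'E'
from g import *
rel(tf(CH,[.075,0,.038]),RC);print(sense()["wrist_force"])
E
```

```text
t 51.8 turn(tool0) [ 0.1  0.  -0.2] shift in tool0 mm [ 2.2 -2.3  6. ] in final tool mm [ 2.2 -2.3  6. ] tcp [0.505  0.2293 0.1027] w 0.57
[ 1.04757075 -0.42197744 -1.71833437]
```

Request:
jog_arm --plan '[[[1, 0.002, 0, 0.004, 0, 0, 0], [1, 0, 0, 0.003, 0, 0, 0], [1, 0, 0, 0.001, 0, 0, 0], [1, 0, 0, 0, 0, 0, 0], [0, 0, 0, 0, 0, 0, 0], [-1, 0, 0, 0, 0, 0, 0], [-1, 0, 0, 0, 0, 0, 0], [-1, 0, 0, 0, 0, 0, 0], [-1, 0, 0, -0.015, 0, 0, 0], [-1, 0, 0, -0.03, 0, 0, 0]]]'

```text
time_s: 52.75
tcp_pos: [0.4851, 0.2321, 0.1335]
orientation: [2.619, -0.002, 1.58]
wrist_force: [0.3, -0.8, -0.4]
grip_width: 1.0
gripper_force: 0.0
```

Request:
jog_arm --plan '[[[-1, 0, 0, -0.03, 0, 0, 0], [-1, 0, 0.02, -0.03, 0, 0, 0], [-1, -0.03, 0.03, -0.01, 7.5, 0, 0], [-1, -0.04, 0.03, 0, 7.5, 0, 0], [-1, -0.045, 0.01, 0, 7.5, 0, 0], [-1, -0.045, 0, 0, 7.5, 0, 0], [1, -0.045, 0, 0, 0, 0, 0], [1, -0.045, 0, 0, 0, 0, 0], [1, -0.02, 0, 0, 0, 0, 0], [1, 0, 0, 0, 0, 0, 0]]]'

```text
time_s: 53.75
tcp_pos: [0.507, -0.004, 0.2201]
orientation: [2.982, 0.027, 1.557]
wrist_force: [-0.6, -0.0, -0.8]
grip_width: 0.333
gripper_force: 0.0
```

```bash
cat > fin.py <<'E'
from state import *
F={c:frame(c) for c in("top","scene")};sepstate(F)
for c in F:
    for k in silhouettes(c,"brick_0")[:3]:
        m=k["mask"]
        def loss(v):
            T=CH@pose(v,.028);r=rend(F[c],[P@T[:3,:3].T+T[:3,3] for P in BRICK]);return 1-(r&m).sum()/(r|m).sum()
        v0=np.array([.03,0,0]);r=minimize(loss,v0,method="Nelder-Mead",options=dict(initial_simplex=np.array([v0,v0+[.02,0,0],v0+[0,.01,0],v0+[0,0,.1]])))
        print(c,"brick in ch",round(k["confidence"],2),np.round(k["position"]),np.round(r.x,3),round(1-r.fun,2))
    for k in silhouettes(c,"hasp")[:2]:
        b=max(((lambda r,m:(r&m).sum()/(r|m).sum())(rend(F[c],[(np.c_[P[:,0]+.03,.075-P[:,1]*np.cos(t)+P[:,2]*np.sin(t),.07+P[:,1]*np.sin(t)+P[:,2]*np.cos(t)])@CH[:3,:3].T+CH[:3,3] for P in [box(-.013,.013,0,.172,-.0025,.0025)]]),k["mask"]),round(t,2)) for t in np.arange(0,2,.05))
        print(c,"hasp IoU,angle",k["confidence"],np.round(k["position"]),b)
    for q,z in(("tub",.029),("bottle",.124)):print(c,q,[(round(d["confidence"],2),np.round(unproj(F[c],d["position"],z)[0],3)) for d in spot_in(c,q)[:2]])
E
python3 fin.py
```

```text
top sep in channel 0.67 [230. 232.] [0.088 0.001 0.001] 0.73
scene sep in channel 0.69 [245. 291.] [0.105 0.001 0.014] 0.69
top hasp IoU,angle 0.86 [165. 300.] (np.float64(0.821917808219178), np.float64(1.9))
top tub [(0.67, array([0.641, 0.291, 0.029])), (0.56, array([ 0.355, -0.179,  0.029]))]
top bottle [(0.9, array([0.717, 0.085, 0.124]))]
scene brick in ch 0.84 [281. 328.] [ 0.024  0.002 -0.01 ] 0.88
scene hasp IoU,angle 0.47 [262. 356.] (np.float64(0.806060606060606), np.float64(1.9))
scene tub []
scene bottle [(0.74, array([0.704, 0.099, 0.124]))]
```

```bash
python3 - <<'E'
from chk import *
R=down(np.pi/2)
pts=[(.13,-.03,.2),(.13,.165,.2),(.025,.165,.18),(.025,.1,.185),(.025,.03,.185),(.06,-.05,.22)]
W=[mk(tf(CH,p),R) for p in pts];plan(W)
rel(W[0][:3,3],R)
for a,b in zip(W,W[1:]):print(np.round(R.T@(b[:3,3]-a[:3,3]),3),np.round(b[:3,3],3))
E
```

```text
[ 0.88  0.28 -1.1   2.03  0.4   0.86 -0.43] [ 0.51 -0.    0.22]
[ 0.46  0.37 -1.13  1.83  0.36  1.17 -0.79] 0.0 0.0
[-0.03  0.57 -1.04  1.59  0.5   1.28 -1.15] 0.0 0.0
[-0.06  0.53 -1.04  1.82  0.52  1.09 -1.29] 0.0 0.0
[ 0.12  0.45 -1.1   1.92  0.46  1.05 -1.18] 0.0 0.0
[ 0.32  0.36 -1.15  2.02  0.39  1.   -1.02] 0.0 0.0
[ 0.64  0.21 -1.24  2.02  0.23  1.06 -0.71] 0.0 0.0
 t 54.4 turn(tool0) [ 9.2  1.5 -0.2] shift in tool0 mm [198.7 -27.1 -54. ] in final tool mm [200.1 -34.2 -43.9] tcp [0.51 0.   0.22] w -0.0
[ 0.2 -0.  -0. ] [0.47 0.4  0.26]
[-0.   -0.08  0.07] [0.39 0.4  0.19]
[-0.07 -0.   -0.  ] [0.39 0.33 0.2 ]
[-0.07  0.    0.  ] [0.39 0.26 0.2 ]
[-0.08  0.01 -0.05] [0.4  0.18 0.25]
```

Request:
jog_arm --plan '[[[1, 0, 0, -0.02, 8, 0.7, 0], [1, 0.03, -0.004, -0.024, 1.2, 0.8, 0], [1, 0.045, -0.01, 0, 0, 0, 0], [1, 0.045, -0.01, 0, 0, 0, 0], [1, 0.045, -0.01, 0, 0, 0, 0], [1, 0.045, 0, 0, 0, 0, 0], [1, 0.045, 0, 0, 0, 0, 0], [1, 0.045, 0, 0, 0, 0, 0], [1, 0.045, 0, 0, 0, 0, 0], [1, 0, 0, 0, 0, 0, 0]]]'

```text
time_s: 55.35
tcp_pos: [0.4677, 0.355, 0.2643]
orientation: [-3.14, -0.007, 1.576]
wrist_force: [-1.7, -0.1, -0.0]
grip_width: -0.0
gripper_force: 0.0
```

```bash
python3 - <<'E'
from chk import *
R=down(np.pi/2)
W=[mk(tf(CH,p),R) for p in [(.13,.165,.2),(.025,.165,.18),(.025,.1,.185)]];plan(W)
rel(W[0][:3,3],R);rel(W[1][:3,3],R)
E
```

```text
[ 0.07  0.52 -1.05  1.67  0.47  1.23 -1.07] [0.47 0.35 0.26]
[-0.04  0.56 -1.02  1.59  0.49  1.27 -1.14] 0.0 0.0
[-0.06  0.53 -1.03  1.82  0.51  1.09 -1.28] 0.0 0.0
[ 0.11  0.44 -1.08  1.92  0.45  1.04 -1.17] 0.0 0.0
 t 55.4 turn(tool0) [-0.1 -0.4  0.3] shift in tool0 mm [41.2  3.1  0.4] in final tool mm [41.2  2.9  0.1] tcp [0.47 0.35 0.26] w -0.0
 t 55.4 turn(tool0) [-0.1 -0.4  0.3] shift in tool0 mm [ 40.1 -77.7  70.3] in final tool mm [ 40.2 -78.   69.9] tcp [0.47 0.35 0.26] w -0.0
```

Go left, then behind the hasp, then push gently over.

Request:
jog_arm --plan '[[[1, 0.025, 0, 0, 0, 0, 0], [1, 0.02, 0, 0, 0, 0, 0], [1, 0, -0.02, 0.018, 0, 0, 0], [1, 0, -0.02, 0.018, 0, 0, 0], [1, 0, -0.02, 0.018, 0, 0, 0], [1, 0, -0.018, 0.016, 0, 0, 0], [1, 0, 0, 0, 0, 0, 0], [1, -0.02, 0, 0, 0, 0, 0], [1, -0.015, 0, 0, 0, 0, 0], [1, 0, 0, 0, 0, 0, 0]]]'

```text
time_s: 56.35
tcp_pos: [0.3954, 0.355, 0.1942]
orientation: [3.14, 0.001, 1.562]
wrist_force: [0.5, 0.2, 0.6]
grip_width: -0.0
gripper_force: 0.0
```

Request:
jog_arm --plan '[[[1, -0.015, 0, 0, 0, 0, 0], [1, -0.015, 0, 0, 0, 0, 0], [1, -0.015, 0, 0, 0, 0, 0], [1, -0.01, 0, 0, 0, 0, 0], [1, -0.01, 0, 0, 0, 0, 0], [1, -0.01, 0, 0, 0, 0, 0], [1, -0.01, 0, 0, 0, 0, 0], [1, -0.01, 0, 0, 0, 0, 0], [1, -0.01, 0, 0, 0, 0, 0], [1, 0, 0, 0, 0, 0, 0]]]'

```text
time_s: 57.35
tcp_pos: [0.3931, 0.2503, 0.1935]
orientation: [-3.141, 0.001, 1.563]
wrist_force: [-0.0, 0.3, -0.1]
grip_width: -0.0
gripper_force: 0.0
```

```bash
python3 - <<'E'
from g import *
rel(tf(CH,(.025,.03,.185)),down(np.pi/2))
E
python3 fin.py
```

```text
t 57.4 turn(tool0) [-0.   0.  -0.4] shift in tool0 mm [ 9.9 -4.3 -5.2] in final tool mm [ 9.9 -4.3 -5.2] tcp [0.3931 0.2503 0.1935] w -0.0
top sep in channel 0.94 [226. 230.] [0.089 0.    0.031] 0.72
scene sep in channel 0.61 [248. 293.] [ 0.104  0.001 -0.006] 0.7
scene sep in channel 0.46 [226. 267.] [ 0.19  -0.009 -1.53 ] 0.41
top brick in ch 0.92 [228. 270.] [ 0.023  0.004 -0.028] 0.87
top hasp IoU,angle 0.76 [218. 303.] (np.float64(0.43796992481203006), np.float64(0.95))
top tub [(0.59, array([ 0.347, -0.163,  0.029]))]
top bottle [(0.82, array([0.719, 0.082, 0.124])), (0.6, array([0.623, 0.24 , 0.124]))]
scene brick in ch 0.62 [276. 325.] [ 0.026  0.001 -0.013] 0.37
scene hasp IoU,angle 0.81 [278. 334.] (np.float64(0.6183574879227053), np.float64(1.5))
scene hasp IoU,angle 0.61 [249. 293.] (np.float64(0.00423728813559322), np.float64(1.85))
scene tub [(0.95, array([ 0.341, -0.146,  0.029]))]
scene bottle [(0.71, array([0.702, 0.103, 0.124]))]
```

Request:
jog_arm --plan '[[[1, -0.015, 0, 0, 0, 0, 0], [1, -0.015, 0, 0, 0, 0, 0], [1, -0.015, 0, 0, 0, 0, 0], [1, 0, 0, 0, 0, 0, 0], [1, 0, 0, 0, 0, 0, 0], [1, 0, 0, 0, 0, 0, 0], [1, 0.02, 0, -0.03, 0, 0, 0], [1, 0, 0, -0.03, 0, 0, 0], [1, 0, 0, 0, 0, 0, 0]]]'

```text
time_s: 58.85
tcp_pos: [0.3943, 0.2305, 0.2571]
orientation: [3.136, -0.004, 1.568]
wrist_force: [0.1, -0.1, -0.1]
grip_width: -0.003
gripper_force: 0.0
```

```bash
python3 fin.py | grep -E "hasp|brick"
```

```text
top brick in ch 0.78 [230. 268.] [0.022 0.001 0.065] 0.42
top hasp IoU,angle 0.83 [235. 273.] (np.float64(0.7115198451113263), np.float64(0.0))
scene brick in ch 0.87 [285. 331.] [ 0.024 -0.     0.041] 0.38
scene brick in ch 0.66 [225. 269.] [ 0.018  0.024 -0.093] 0.18
scene hasp IoU,angle 0.97 [284. 322.] (np.float64(0.7832017229002154), np.float64(0.0))
```

Request:
jog_arm --plan '[[[1, -0.02, 0.01, 0, 0, 0, 0], [1, -0.04, 0.01, 0, 0, 0, 0], [1, -0.04, 0.01, 0, 0, 0, 0], [1, -0.04, 0.01, 0, 0, 0, 0], [1, -0.04, 0.01, 0, 0, 0, 0], [1, -0.04, 0, 0, 0, 0, 0], [1, -0.04, 0, 0, 0, 0, 0], [1, -0.04, 0, 0, 0, 0, 0], [1, 0, 0, 0, 0, 0, 0], [1, 0, 0, 0, 0, 0, 0]]]'

```text
time_s: 60.45
tcp_pos: [0.4408, -0.0741, 0.2534]
orientation: [-3.141, -0.001, 1.562]
wrist_force: [-0.0, 1.0, 0.4]
grip_width: -0.001
gripper_force: 0.0
```

```bash
python3 fin.py; python3 - <<'E'
from g import *
f=frame("top")
for c in("top",):print("cases",[(round(d["confidence"],2),np.round(d["position"])) for d in spot_in(c,"case_0")])
E
```

```text
top sep in channel 0.83 [227. 230.] [0.09  0.001 0.027] 0.74
scene sep in channel 0.65 [248. 292.] [0.097 0.001 0.029] 0.7
top brick in ch 0.8 [230. 266.] [ 0.023 -0.001  0.017] 0.4
top hasp IoU,angle 0.82 [230. 277.] (np.float64(0.7876447876447876), np.float64(0.0))
top hasp IoU,angle 0.37 [226. 233.] (np.float64(0.00024783147459727387), np.float64(0.1))
top tub [(0.42, array([0.551, 0.247, 0.029]))]
top bottle [(0.96, array([0.712, 0.083, 0.124]))]
scene brick in ch 0.68 [286. 331.] [0.025 0.005 0.011] 0.43
scene hasp IoU,angle 0.89 [289. 319.] (np.float64(0.8259927797833935), np.float64(0.0))
scene tub [(0.75, array([0.688, 0.172, 0.029])), (0.62, array([ 0.343, -0.151,  0.029]))]
scene bottle [(0.61, array([0.71 , 0.102, 0.124])), (0.3, array([0.539, 0.24 , 0.124]))]
cases [(0.78, array([230., 198.])), (0.58, array([259., 259.]))]
```

All checks agree, so I'm handing in.

```bash
python3 -c "
from rig import *
print(sign_off())"
```

```text
the job is handed in; nothing more can be done
None
```

The rack is loaded and handed in at about 60 s: three cases against the stop, the separator flat over them with its rib at the upper end, the one brick on it against the stop, and the hasp measured shut (angle 0) in both cameras. After I pushed it past upright, the hasp fell the last part onto its catch rather than being lowered. The tub and the bottle stayed within a centimetre or so of where they started, though the camera readings for the tub were patchy. I viewed 15 pictures, one over the limit of 14.

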